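Put the movement away under the roll-top dust hood

ROBOT

A 7-joint arm with a two-finger parallel gripper is mounted at the origin on the work surface. World frame = base frame: x ahead of the robot, y to its left, z up, the work surface at z = 0. Lengths are in m, angles in rad, forces in N, time in s.
With the tool pointing down it reaches from about 0.425 to 0.925 m from the base axis. Payload 6.8 kg.
Tool frame: the origin (TCP) lies midway between the tips of the shut fingers; the grasp point (between the pads) lies 19 mm behind it; z points along the fingers, y is the direction in which the jaws open and shut (so a half turn about z gives the same grasp; the last joint's range is limited). The gripper opens to 85 mm and grips with 20 to 120 N. Pads are 22 mm wide; open, the fingers measure 114 mm over their backs; the gripper's body (76 mm by 85 mm) begins 54 mm behind the grasp point. The pads swing forward as they close: fully open they stand 13 mm farther back than shut.
Start: joints at [-1.399, 0.477, 0.022, 1.555, -0.011, 1.109, -0.083], TCP at [0.186, 0.649, 0.231] pointing down, gripper open.
Joint ranges: [-2.96, 2.96], [-0.34, 2.1], [-1.41, 1.46], [0.24, 2.44], [-1.37, 4.51], [0.17, 1.92], [-2.96, 2.96]. Speed limits (rad/s): [2.39, 2.39, 3.14, 3.14, 3.14, 3.14, 3.14].

INTERFACE

Orientations are given as a unit quaternion [w, x, y, z].
In Python, from station import bot gives the robot as it stands. The module is installed in compiled form; this text tells all that it offers.
- The arm moves only by the tool play_rows, never from a script. Its argument "motion" is a list of rows, each a list of 2 entries, a list of its own where there are three numbers: the shift along the tool's x, y, z as a fraction of full scale, then the turn, a rotation vector about the tool's x, y, z as a fraction of full scale. In form: [[[tx, ty, tz], [rx, ry, rz]], ...]. A call has 1 to 8 rows; each row is the pose to reach, as a shift and turn from the pose measured when the call began, along the tool's axes at that moment, turning the shorter way round; what a row does not reach only later rows make up. Full scale, the value 1, is 400 mm for a shift and 360 degrees for a turn. A row lasts 1/10 s, in which the tool goes at most 50 mm and 8.59 degrees, less where a joint would pass 70% of its speed; a pose out of reach is approached as far as the arm can. A call with a number of a shift or a turn outside -1 to 1 is refused whole. A call with a gripper value outside its range is refused whole. "fingers" is the finger opening in mm, from 0 to 85.4, set as the call begins (left out, the last holds). The fingers move at their own pace and stop on an object; "grip_force" is the grip in N (left out, the last holds). Time passes only in rows, so rows that repeat a pose let the fingers close. It gives the time, the measured TCP pose, the force and the opening at its end, in the units of the state.
- bot.get_obs(): the state, without advancing time (a new reading comes with each control period).
- bot.read_camera(name): name is "scene" or "top" or "wrist"; returns a dict with "pixels" (480x640x3 uint8, red, green, blue), "range_z" (480x640 float32, m along the optical axis (not along the pixel's ray), 0 where there is no reading), "fovy" (degrees; the focal length in pixels is half the picture's height over the tangent of half this angle, whatever the lens; pixels are square), "cx", "cy" (the principal point, pixels), "pose" (4x4, takes a point from camera to world coordinates). Camera axes: x right, y down, z forward; pixel columns grow to the right and rows downward; lengths in m; the calibration is good to about 2 mm. A picture is of the moment at which its call begins.
- bot.hand_in(): hands the job in, once; it reports no verdict.
The state is a dict: "t": time; "q": joint angles; "joint_vel": joint speeds; "joint_torque": joint torques, N m; "eef_pos": TCP position; "tool_rot": TCP orientation; "contact_force": force on the tool from outside, world axes, zero at the start; "torque": the same for the moment, N m; "gripper_width": opening from 0.0 (shut) to 1.0 (fully open).
Only numpy, scipy, OpenCV 4.12 (cv2) and the standard library are available. Lean on these libraries where they do the work, as an engineer would, in place of code of your own. Each camera call takes 0.05 s, during which the arm holds its last target.

TASK

The roll-top dust hood stands ajar: roll its slatted cover all the way up and set the green movement holder, movement side up, on the cork pad inside. Then roll the cover down and press it past its catches until the lead rail is fully home on the front sill, easing it in rather than letting it slam. Leave the cup, tweezers and wrench where they lie.

Things in the scene. Friction and masses are not known exactly. Their poses are not given: they have to be found in the camera images.
- hood: Roll-top dust hood fixed to the desk: 282 mm wide (y), 304 deep (x), 217 high; opening at the front (-x) and top. White deck 75 mm above the desk, smoked acrylic cheeks (inner faces y = +-135 mm, half-round of radius 152 mm about the track axis), inner back panel at x = +98 mm. Origin: centre of the underside at desk height; x points to its rear (away from the robot), y left, z up.
- cover (a joint): Tambour cover: aluminium lead rail and 15 wooden slats, 267 mm wide, in grooves bent to one arc of radius 138 mm, so all slats turn together round the track axis. Radians: 0 = closed, rail on the sill; grows as it rolls up and back to the stop at 1.571, fully open. Starts 0.09 to 0.14 ajar, off its catches. Stiff grooves: it stays where left; 3 to 8 N at the lip moves it.
- track_axis (a point): Centre of the track's arc: the line through this point along the hood's y, 65 mm above the desk over the hood's origin. Axes as the hood's. A fixed smoked acrylic rear shell (radius 148 mm) covers the arc from 24 deg behind the crown to the rear.
- lip (a point): Axis point, mid-length, of the rounded outer edge of the lead rail's pull lip: a radial plate 10 mm thick, 150 mm long (hood's y), standing out 34 mm from the rail; this axis is 172 mm from the track axis, the edge ends 5 mm further out. Closed, the lip points at the robot, 14 deg above level (x = -167 mm, 107 mm up); it climbs by the joint angle. Low, only fingers tilted forward get a hold under it.
- pad (a point): Centre of the top of the cork pad glued on the hood's deck: 110 mm (hood x) by 150 mm (hood y), top 77 mm above the desk, 45 mm in front of the track axis. Axes as the hood's.
- holder_mid (a point): Centre of the green plastic movement holder, half-way up: base 70 mm long (its x) by 52 mm wide (its y) by 20 mm high, with two jaws 44 mm wide at the ends up to 28 mm, a steel watch movement 33 mm across between them on top, and a steel clamp screw 14 mm across standing 7 mm out at +x. About 90 g. It stands flat on the desk; this point is 14 mm above its underside. Take it across its width.
- cup_mid (a point): Centre of the white ceramic cup, half-way up: 72 mm across the rim, 75 mm high, standing on the desk beside the hood. Not to be disturbed.
- tweezers: Stainless steel tweezers, 146 mm long along their x, about 20 mm wide, 8 mm high, lying on the desk in front of the hood. Origin: about mid-length on the underside. Not to be disturbed.
- wrench: Aluminium caseback wrench, 135 mm long along its x, 62 mm wide at the fork, 10 mm high, lying on the desk in front of the hood. Origin: about mid-length on the underside. Not to be disturbed.
- sill (a point): Middle of the front sill's top edge: a dark wooden strip 12 mm thick, 88 mm above the desk, 134 mm in front of the hood's origin; the closed lead rail rests on it. Spring ball catches in both cheeks hold the closed cover: closing, they resist over the last 11 mm of travel (up to about 17 N at the lip), then give, and the rail stops hard on the sill. Axes as the hood's.
There are look-alikes about, which are no part of the job. Of the things that look like the part that bears holder_mid, the middle-sized one is meant.

How it is judged:
On the way, in this order (a step that is already met when the one before it is completed fails the run):
1. the cover is rolled all the way up (value of joint cover above 1.45 rad), for 0.2 s.
2. the holder stands released on the cork pad (x of holder_mid in the frame of pad between -0.035 and 0.035 m and y of holder_mid in the frame of pad between -0.055 and 0.055 m and z of holder_mid in the frame of pad below 0.018 m and angle between holder_mid's own z axis and vertical below 0.1 rad and contact force between the fingers and holder below 0.1 N), for 0.2 s.
At the end, for the whole second after the job is handed in: The cover is fully closed (within 0.015 rad, about 2 mm at the sill) and the holder stands flat, movement up and at rest on the cork pad, its centre within 35 mm (front to back) and 55 mm (side to side) of the pad's centre; cup, tweezers and wrench are within 30 mm of where they were (value of joint cover below 0.015 rad and x of holder_mid in the frame of pad between -0.035 and 0.035 m and y of holder_mid in the frame of pad between -0.055 and 0.055 m and z of holder_mid in the frame of pad below 0.018 m and angle between holder_mid's own z axis and vertical below 0.1 rad and linear speed of holder below 0.02 m/s); the robot touches nothing.
It fails at once if the cover slams on the sill (lead rail arriving faster than about 0.2 m/s) (value of joint cover below 0.05 rad and velocity of joint cover below -1.5 rad/s).
It fails at once if the holder is tipped over (angle between holder_mid's own z axis and vertical above 0.8 rad).
It fails at once if the cup is moved by more than 30 mm or tipped (distance of cup_mid from where it was at the start of the episode above 0.03 m or angle between cup_mid's own z axis and vertical above 0.3 rad).
It fails at once if the tweezers are moved by more than 30 mm (distance of tweezers from where it was at the start of the episode above 0.03 m).
It fails at once if the wrench is moved by more than 30 mm (distance of wrench from where it was at the start of the episode above 0.03 m).
It also fails if it takes over 72 s, if anything falls off the work surface, if the arm or the gripper's body presses on something with over 40 N, if the wrist force passes 120 N, or if a joint passes its speed limit or range.

## Working session

There is one attempt and no reset: what is moved stays moved. The work goes in short steps, Python scripts to look and compute and a tool call to move; the robot and the scene stay as the last step left them, time stands still between calls to the robot, and variables do not carry over. Pictures are saved under pics/ and viewed, and the job is handed in when it is done.

Besides the shell and the picture viewer there is one more tool, called after "Call:" by a JSON object that holds its "op" and its "data", one argument or row to a line. play_rows: Moves the arm, as the interface text tells. Shift numbers are shares of 400 mm and turn numbers shares of 360 degrees, none past 1 either way. Its arguments: {"type":"object","properties":{"motion":{"type":"array"},"fingers":{"type":"number"},"grip_force":{"type":"number"}},"required":["motion"]}

```bash
ls; mkdir -p pics
python3 - <<'E'
from station import bot
import cv2,numpy as np
o=bot.get_obs()
for k,v in o.items(): print(k,np.round(v,4))
for n in ["scene","top","wrist"]:
    c=bot.read_camera(n)
    cv2.imwrite(f"pics/{n}0.png",c["pixels"][:,:,::-1]); np.savez(f"pics/{n}0.npz",**c)
    print(n,c["fovy"],c["cx"],c["cy"]);print(np.round(c["pose"],4))
E
```

```text
pics
t 0.0
q [-1.3991  0.4778  0.0223  1.5564 -0.0115  1.1093 -0.0831]
joint_vel [ 0.0003 -0.0006 -0.0004  0.0013  0.0005 -0.001  -0.0002]
joint_torque [-2.00000e-04 -5.96447e+01  1.60810e+00 -2.81196e+01  1.24000e-02
  9.30000e-03 -0.00000e+00]
eef_pos [0.1862 0.6482 0.2303]
tool_rot [-1.000e-04  1.394e-01  9.902e-01 -9.000e-04]
contact_force [-0.3991 -0.1411  0.8583]
torque [ 0.0427 -0.0051  0.0358]
gripper_width 1.0027
scene 43.85407684194059 325.25284325282587 243.88958186625618
[[ 0.4926  0.8246 -0.2781  0.8891]
 [ 0.8702 -0.4641  0.1655 -0.269 ]
 [ 0.0074 -0.3235 -0.9462  1.3596]
 [ 0.      0.      0.      1.    ]]
top 44.342615850345766 324.53516391383744 236.81256137079117
[[-0.0215 -0.9968  0.0775  0.4287]
 [-0.9998  0.0212 -0.0053 -0.0498]
 [ 0.0037 -0.0776 -0.997   1.1457]
 [ 0.      0.      0.      1.    ]]
wrist 67.3234866046497 315.58939599245366 237.95629750106968
[[ 0.2764  0.9225  0.2694  0.1174]
 [ 0.961  -0.2649 -0.0788  0.6677]
 [-0.0013  0.2807 -0.9598  0.3739]
 [ 0.      0.      0.      1.    ]]
```

View pics/scene0.png

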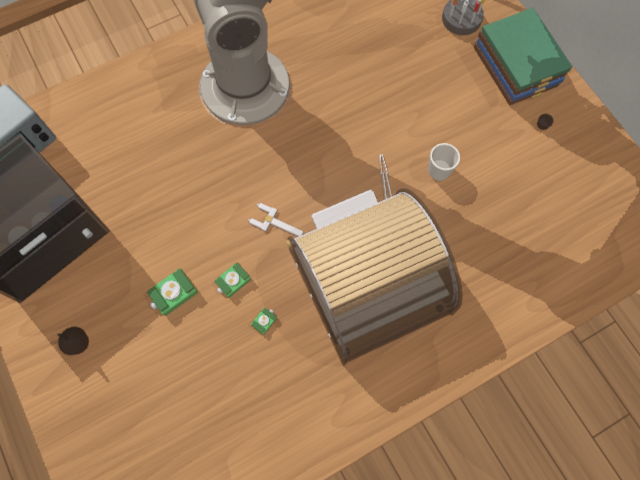

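View pics/top0.png

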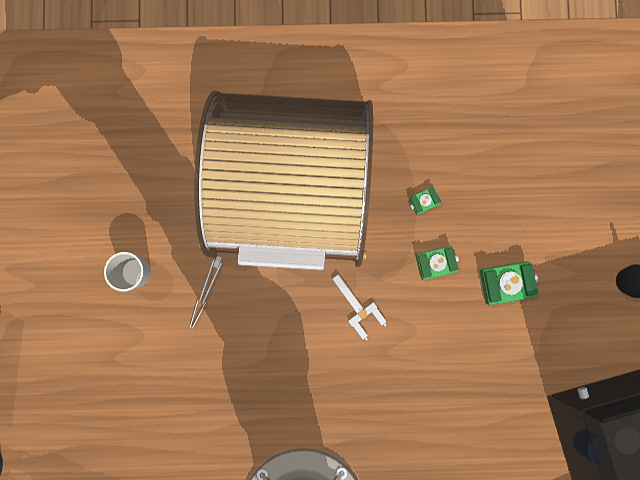

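View pics/wrist0.png

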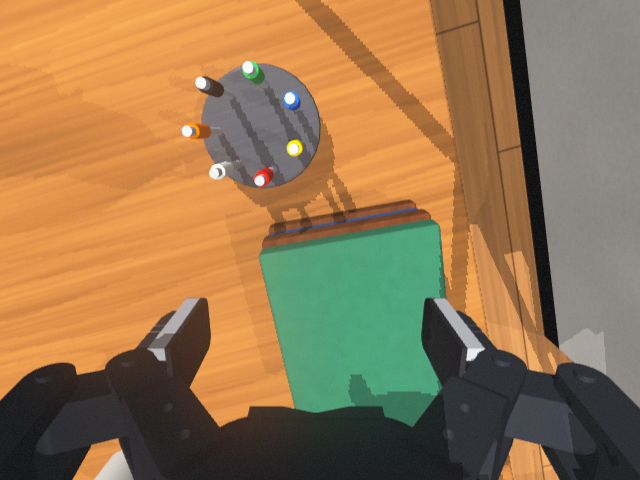

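The top view shows the hood at (285,180), the lip at (282,257), the cup at (126,271), the tweezers at (205,293) and the wrench at (358,305). There are three green holders: small at (425,200), middle at (437,263) and large at (510,283). Next I measure them.

```bash
cat > h.py <<'E'
import numpy as np,cv2
def load(n): return dict(np.load(f"pics/{n}.npz"))
def cloud(c):
    h,w=c["range_z"].shape; f=h/2/np.tan(np.radians(c["fovy"])/2)
    u,v=np.meshgrid(np.arange(w),np.arange(h)); z=c["range_z"]
    P=np.stack([(u-c["cx"])/f*z,(v-c["cy"])/f*z,z,np.ones_like(z)],-1)@c["pose"].T
    P=P[...,:3]; P[z==0]=np.nan; return P
def proj(c,p):
    f=480/2/np.tan(np.radians(c["fovy"])/2); q=np.linalg.inv(c["pose"])@np.append(p,1); return q[0]/q[2]*f+c["cx"],q[1]/q[2]*f+c["cy"]
E
python3 - <<'E'
from h import *
for n in ["top0","scene0"]:
    c=load(n);P=cloud(c);im=c["pixels"].astype(int)
    hsv=cv2.cvtColor(c["pixels"],cv2.COLOR_RGB2HSV)
    m=((hsv[...,0]>45)&(hsv[...,0]<85)&(hsv[...,1]>100)).astype(np.uint8)
    m=cv2.morphologyEx(m,cv2.MORPH_CLOSE,np.ones((9,9)))
    k,l,s,_=cv2.connectedComponentsWithStats(m)
    for i in range(1,k):
        if s[i,4]<100: continue
        Q=P[l==i]; Q=Q[(Q[:,2]>0.008)]
        if len(Q)<30: continue
        r=cv2.minAreaRect(Q[:,:2].astype(np.float32)*1000)
        print(n,s[i],"zpct",np.round(np.nanpercentile(Q[:,2],[5,50,95]),4),r)
    # others
    hi=P[(P[...,0]>0.4)&(abs(P[...,1])<0.35)&(P[...,2]>0.17)]
    print("hood top",cv2.minAreaRect(hi[:,:2].astype(np.float32)*1000),np.percentile(hi[:,2],[50,99]))
    d=P[(P[...,0]>0.2)&(P[...,0]<.9)&(abs(P[...,1])<0.5)]; print("desk z",np.median(d[d[:,2]<.02][:,2]))
E
```

```text
top0 [410 187  31  28 429] zpct [0.0119 0.0179 0.0229] ((583.9135131835938, -250.97291564941406), (37.145206451416016, 50.84330368041992), 23.335073471069336)
top0 [417 246  41  34 751] zpct [0.017  0.0251 0.0312] ((462.5484619140625, -269.5088806152344), (50.99606704711914, 69.71322631835938), 12.235501289367676)
top0 [ 480  262   58   43 1475] zpct [0.0223 0.033  0.0406] ((421.1680603027344, -403.5234375), (68.9002456665039, 94.65856170654297), 8.420799255371094)
hood top ((620.812744140625, 9.158233642578125), (282.351318359375, 220.7936248779297), 85.28572082519531) [0.19847999 0.21475491]
desk z -0.00011108222212752317
scene0 [152 274  27  19 101] zpct [0.0227 0.0279 0.0365] ((401.824462890625, -406.56201171875), (25.684154510498047, 55.256866455078125), 5.71006441116333)
scene0 [226 275  24  22 165] zpct [0.0123 0.0204 0.0281] ((480.39447021484375, -263.2520751953125), (22.055601119995117, 65.07848358154297), 17.44411849975586)
scene0 [160 285  37  30 370] zpct [0.013  0.0267 0.0378] ((441.47955322265625, -398.46295166015625), (35.002193450927734, 90.86679077148438), 12.70332145690918)
scene0 [254 312  22  22 181] zpct [0.0106 0.0163 0.0243] ((586.70654296875, -248.4872283935547), (36.85770797729492, 44.784664154052734), 26.601890563964844)
hood top ((622.1780395507812, 13.53582763671875), (283.4422607421875, 220.61924743652344), 85.21914672851562) [0.19890834 0.21560174]
desk z 0.0008405414358345631
```

Run:
```python
from h import *
c=load("top0")
im=c["pixels"][150:350,90:550,::-1]
cv2.imwrite("pics/topcrop.png",cv2.resize(im,(800,348),interpolation=cv2.INTER_CUBIC))
P=cloud(c)
# height map slice along column through hood center
for u in (225,282,340):
    for v in range(90,285,8): print(u,v,np.round(P[v,u],3))
```

```text
225 90 [ 0.815  0.136 -0.   ]
225 98 [0.748 0.11  0.156]
225 106 [0.728 0.107 0.177]
225 114 [0.711 0.106 0.186]
225 122 [0.695 0.104 0.196]
225 130 [0.681 0.104 0.198]
225 138 [0.667 0.104 0.201]
225 146 [0.653 0.103 0.204]
225 154 [0.64  0.103 0.204]
225 162 [0.626 0.103 0.207]
225 170 [0.614 0.104 0.201]
225 178 [0.601 0.104 0.202]
225 186 [0.588 0.104 0.201]
225 194 [0.576 0.105 0.197]
225 202 [0.564 0.107 0.189]
225 210 [0.552 0.108 0.18 ]
225 218 [0.539 0.109 0.175]
225 226 [0.527 0.112 0.158]
225 234 [0.515 0.114 0.147]
225 242 [0.503 0.118 0.125]
225 250 [0.491 0.124 0.086]
225 258 [ 0.481  0.139 -0.   ]
225 266 [0.465 0.138 0.003]
225 274 [ 0.45   0.139 -0.002]
225 282 [0.434 0.139 0.001]
282 90 [ 0.813  0.022 -0.   ]
282 98 [0.752 0.014 0.138]
282 106 [0.728 0.012 0.168]
282 114 [0.709 0.011 0.186]
282 122 [0.693 0.011 0.196]
282 130 [0.68  0.011 0.193]
282 138 [0.666 0.011 0.199]
282 146 [0.651 0.011 0.204]
282 154 [0.639 0.011 0.2  ]
282 162 [0.624 0.011 0.209]
282 170 [0.611 0.011 0.21 ]
282 178 [0.599 0.012 0.203]
282 186 [0.586 0.012 0.201]
282 194 [0.574 0.013 0.197]

[... 374 characters left out ...]
 106 [ 0.73  -0.086  0.156]
340 114 [ 0.71  -0.085  0.178]
340 122 [ 0.692 -0.085  0.192]
340 130 [ 0.678 -0.084  0.195]
340 138 [ 0.664 -0.084  0.198]
340 146 [ 0.65  -0.083  0.202]
340 154 [ 0.636 -0.083  0.205]
340 162 [ 0.623 -0.082  0.206]
340 170 [ 0.61  -0.082  0.204]
340 178 [nan nan nan]
340 186 [ 0.584 -0.082  0.202]
340 194 [ 0.571 -0.081  0.202]
340 202 [ 0.559 -0.081  0.196]
340 210 [ 0.546 -0.081  0.189]
340 218 [ 0.535 -0.081  0.178]
340 226 [ 0.522 -0.081  0.172]
340 234 [ 0.51  -0.081  0.158]
340 242 [ 0.497 -0.081  0.144]
340 250 [ 0.485 -0.082  0.12 ]
340 258 [ 0.474 -0.084  0.044]
340 266 [ 0.46  -0.085 -0.001]
340 274 [ 0.445 -0.084 -0.   ]
340 282 [ 0.429 -0.084  0.008]
```

```bash
cat >> h.py <<'E'
from scipy.spatial.transform import Rotation as Rn
def Rq(q): return Rn.from_quat([q[1],q[2],q[3],q[0]])
def rows(targets):
    """targets: list of (pos, Rotation)"""
    from station import bot
    o=bot.get_obs(); R0=Rq(o["tool_rot"]); p0=np.array(o["eef_pos"])
    out=[]
    for p,R in targets:
        s=R0.inv().apply(np.array(p)-p0)/0.4; t=(R0.inv()*R).as_rotvec()/(2*np.pi)
        out.append([np.round(s,4).tolist(),np.round(t,4).tolist()])
    for r in out: print(str(r).replace(' ',''))
E
python3 - <<'E'
from h import *
from scipy.optimize import least_squares
c=load("top0");s=load("scene0")
for n,cc in (("top",c),("scene",s)):
    P=cloud(cc).reshape(-1,3)
    yaw=np.radians(-4.75); hx=np.array([np.cos(yaw),np.sin(yaw)]); hy=np.array([-hx[1],hx[0]])
    xh=P[:,:2]@hx; yh=P[:,:2]@hy
    hi=(P[:,2]>.12)&(xh>.4)&(xh<.85)&(abs(P[:,1])<.25)
    y=yh[hi]; print(n,"yh range",np.percentile(y,[.3,1,50,99,99.7]))
    mid=(np.percentile(y,.5)+np.percentile(y,99.5))/2
    for lo,hi_,nm in ((-145,-137,"R"),(137,145,"L"),(-100,-80,"slat"),(80,100,"slat")):
        m=hi&((yh-mid)*1000>lo)&((yh-mid)*1000<hi_)&(P[:,2]>.14)
        if m.sum()<20: continue
        X=xh[m];Z=P[m,2]
        f=least_squares(lambda p:np.hypot(X-p[0],Z-.065)-p[1],[.62,.15],loss='soft_l1',f_scale=.002)
        print(nm,m.sum(),f.x)
    # lip points
    m=(abs(yh-mid)<.07)&(xh>.42)&(xh<.5)&(P[:,2]>.1)
    for lo in np.arange(.435,.5,.006):
        k=m&(xh>lo)&(xh<lo+.006)
        if k.sum()>5: print("lip",round(lo+.003,3),np.round(np.median(P[k,2]),4),k.sum(),np.round([yh[k].min()-mid,yh[k].max()-mid],3))
    # yaw by lip front edge / edges of hood top rectangles
    for zt in (.15,.17,.19):
        q=P[(P[:,2]>zt)&(P[:,0]>.4)&(P[:,0]<.9)&(abs(P[:,1])<.3)]
        r=cv2.minAreaRect(q[:,:2].astype(np.float32)*1000); print(zt,r)
E
```

```text
top yh range [-0.07977926 -0.07784161  0.06105318  0.19848574  0.20051354]
R 355 [0.61912214 0.15165106]
L 378 [0.61917996 0.15133994]
slat 1722 [0.62397886 0.14302846]
slat 1716 [0.62372311 0.14261435]
lip 0.456 0.1319 231 [-0.069  0.069]
lip 0.462 0.1319 281 [-0.07  0.07]
lip 0.468 0.1298 280 [-0.07  0.07]
lip 0.474 0.1275 274 [-0.07   0.069]
lip 0.48 0.1251 275 [-0.069  0.07 ]
lip 0.486 0.1225 272 [-0.069  0.069]
lip 0.492 0.127 307 [-0.07  0.07]
lip 0.498 0.1354 268 [-0.07  0.07]
0.15 ((621.4805908203125, 9.048202514648438), (282.462158203125, 249.69232177734375), 85.20929718017578)
0.17 ((620.812744140625, 9.158233642578125), (282.351318359375, 220.7936248779297), 85.28572082519531)
0.19 ((621.0316162109375, 9.14569091796875), (282.3410339355469, 177.98301696777344), 85.26664733886719)
scene yh range [-0.07637495 -0.0761754   0.06022284  0.20278163  0.20485481]
R 516 [0.62458729 0.14196283]
L 276 [0.61851277 0.15205891]
slat 1114 [0.62394235 0.14368081]
slat 1051 [0.62400799 0.14377167]
lip 0.456 0.1331 103 [-0.068  0.068]
lip 0.462 0.1327 179 [-0.069  0.07 ]
lip 0.468 0.13 175 [-0.07  0.07]
lip 0.474 0.1284 176 [-0.069  0.07 ]
lip 0.48 0.1259 182 [-0.07   0.069]
lip 0.486 0.1239 166 [-0.069  0.07 ]
lip 0.492 0.1297 58 [-0.069  0.069]
lip 0.498 0.1376 57 [-0.07   0.066]
0.15 ((622.9846801757812, 13.465805053710938), (283.4134216308594, 252.27711486816406), 85.25296783447266)
0.17 ((622.1780395507812, 13.53582763671875), (283.4422607421875, 220.61924743652344), 85.21914672851562)
0.19 ((623.4622802734375, 13.58416748046875), (283.2632751464844, 179.21336364746094), 85.08570861816406)
```

View pics/topcrop.png

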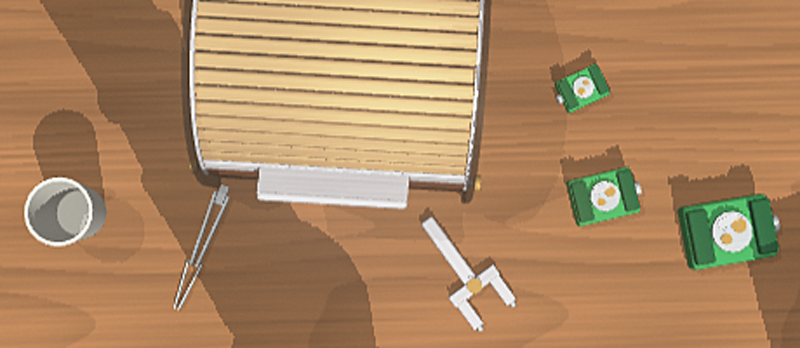

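```bash
cat >> h.py <<'E'
yaw=np.radians(-4.75); hx=np.array([np.cos(yaw),np.sin(yaw),0]); hy=np.array([-hx[1],hx[0],0]); O=.6205*hx+.0615*hy
Rb=Rn.from_matrix(np.stack([-hx,hy,[0,0,-1.]],1))
def hp(X,Y,Z,a=0): # hood coords (mm), desk-height Z, tilt deg
    return (O+hx*X/1e3+hy*Y/1e3+np.array([0,0,Z/1e3]), Rb*Rn.from_euler('y',-a,degrees=True))
def lipc(th,a,off=16,s=25,Y=0):
    t=np.radians(th);A=np.radians(a)
    L=172*np.array([-np.cos(t),np.sin(t)]);n=np.array([np.cos(A),np.sin(A)]);d=np.array([np.sin(A),-np.cos(A)])
    T=L-off*n+s*d
    return hp(T[0],Y,T[1]+65,a)
def where():
    from station import bot
    o=bot.get_obs();R=Rq(o["tool_rot"]);p=(np.array(o["eef_pos"])-O)*1e3
    rv=(Rb.inv()*R).as_rotvec(degrees=True)
    print("t",round(o["t"],2),"hood XYZ",np.round([p@hx,p@hy,p[2]],1),"rotdeg",np.round(rv,1),"F",np.round(o["contact_force"],1),"w",round(o["gripper_width"],3)); print("q",np.round(o["q"],2))
E
python3 - <<'E'
from h import *
print(O)
rows([hp(-190,230,300,0),hp(-190,60,260,0),hp(-215,0,200,20),lipc(20.5,35,46)])
print(lipc(20.5,35,46)[0],lipc(20.5,35,16)[0])
E
```

```text
[0.6234616  0.00990629 0.        ]
[[-0.9129,-0.7615,-0.1725],[-0.0002,-0.0,-0.0313]]
[[-0.996,-1.1781,-0.0719],[-0.0002,-0.0,-0.0313]]
[[-0.964,-1.3373,0.0783],[-0.0057,-0.0554,-0.031]]
[[-1.0389,-1.3219,0.3824],[-0.0098,-0.0969,-0.0303]]
[0.43964589 0.02518019 0.07837235] [0.46413605 0.02314522 0.09557965]
```

Call:
{"op": "play_rows", "data": {
  "motion": [
    [[-0.91, -0.76, -0.17], [0, 0, -0.031]],
    [[-0.91, -0.76, -0.17], [0, 0, -0.031]],
    [[-0.91, -0.76, -0.17], [0, 0, -0.031]],
    [[-0.91, -0.76, -0.17], [0, 0, -0.031]],
    [[-0.91, -0.76, -0.17], [0, 0, -0.031]],
    [[-0.91, -0.76, -0.17], [0, 0, -0.031]],
    [[-0.91, -0.76, -0.17], [0, 0, -0.031]],
    [[-0.91, -0.76, -0.17], [0, 0, -0.031]]
  ],
  "fingers": 0,
  "grip_force": 40
}}

```text
t: 0.95
eef_pos: [0.4089, 0.3188, 0.2881]
tool_rot: [-0.0, 0.042, 0.999, -0.001]
contact_force: [1.0, 0.6, -0.4]
gripper_width: 0.002
```

Run:
```python
from h import *
where()
rows([hp(-190,230,300,0),hp(-190,60,260,0),hp(-215,0,200,20),lipc(20.5,35,46)])
```

```text
t 0.95 hood XYZ [-239.4  290.   288.1] rotdeg [0.1 0.  0.1] F [ 1.   0.6 -0.4] w 0.002
q [-0.9   0.16  0.14  1.86 -0.02  1.12  0.73]
[[-0.1237,-0.1498,-0.0297],[-0.0002,-0.0,-0.0003]]
[[-0.1246,-0.5747,0.0709],[-0.0002,-0.0,-0.0003]]
[[-0.0624,-0.7247,0.2211],[-0.0003,-0.0556,-0.0003]]
[[-0.1389,-0.7241,0.5251],[-0.0003,-0.0973,-0.0003]]
```

Call:
{"op": "play_rows", "data": {
  "motion": [
    [[-0.12, -0.15, 0.0], [0, 0, 0]],
    [[-0.12, -0.28, 0.03], [0, 0, 0]],
    [[-0.12, -0.4, 0.05], [0, 0, 0]],
    [[-0.11, -0.52, 0.08], [0, -0.01, 0]],
    [[-0.08, -0.64, 0.14], [0, -0.03, 0]],
    [[-0.062, -0.725, 0.22], [0, -0.05, 0]],
    [[-0.062, -0.725, 0.22], [0, -0.056, 0]],
    [[-0.062, -0.725, 0.22], [0, -0.056, 0]]
  ]
}}

```text
t: 1.75
eef_pos: [0.4093, 0.026, 0.2012]
tool_rot: [0.176, 0.043, 0.983, -0.007]
contact_force: [0.1, 0.1, 0.6]
gripper_width: -0.003
```

Run:
```python
from h import *
where()
rows([hp(-215,0,200,20),hp(-215,0,150,30),lipc(20.5,35,46),lipc(20.5,35,16)])
```

```text
t 1.75 hood XYZ [-214.7   -1.7  201.2] rotdeg [  0.  -20.3   0.3] F [0.1 0.1 0.6] w -0.003
q [-0.61 -0.13  0.26  2.43  0.36  0.54  0.86]
[[0.0017,0.0043,0.0025],[-0.0002,0.0009,-0.0008]]
[[0.0451,0.0042,0.1198],[-0.0003,-0.0269,-0.0008]]
[[0.0357,0.0045,0.3142],[-0.0003,-0.0407,-0.0008]]
[[-0.0368,0.0048,0.2952],[-0.0003,-0.0407,-0.0008]]
```

Call:
{"op": "play_rows", "data": {
  "motion": [
    [[0.045, 0.004, 0.12], [0, -0.02, 0]],
    [[0.045, 0.004, 0.2], [0, -0.03, 0]],
    [[0.036, 0.004, 0.3], [0, -0.04, 0]],
    [[0.036, 0.004, 0.314], [0, -0.04, 0]],
    [[0.036, 0.004, 0.314], [0, -0.04, 0]]
  ]
}}

```text
t: 2.25
eef_pos: [0.405, -0.021, 0.1337]
tool_rot: [0.153, 0.019, 0.98, -0.129]
contact_force: [0.1, -0.9, -0.8]
gripper_width: 0.001
```

Run:
```python
from h import *
from station import bot
where()
rows([lipc(20.5,35,46),lipc(20.5,35,16)])
for n in ["scene","wrist"]:
    c=bot.read_camera(n); cv2.imwrite(f"pics/{n}1.png",c["pixels"][:,:,::-1])
```

```text
t 2.25 hood XYZ [-215.1  -48.9  133.7] rotdeg [ 14.1 -18.3  -2.5] F [ 0.1 -0.9 -0.8] w 0.001
q [ 0.23  0.13 -0.65  2.43  0.86  0.6   0.4 ]
[[-0.0404,0.1523,0.1229],[-0.0353,-0.0459,0.0183]]
[[-0.1118,0.1415,0.1028],[-0.0353,-0.0459,0.0183]]
```

View pics/wrist1.png

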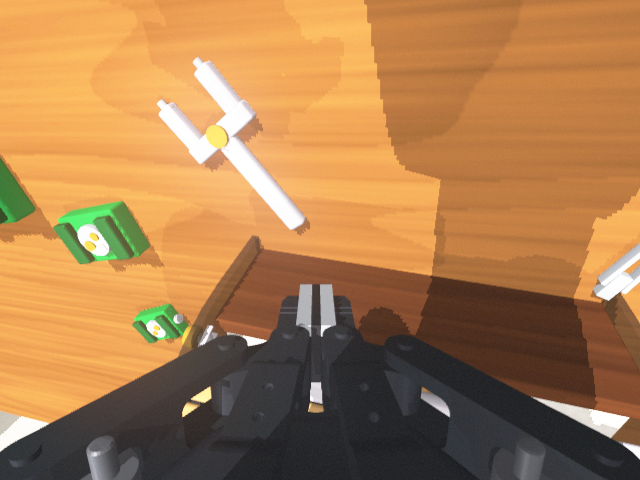

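Run:
```python
from h import *
for a in (15,20,25):
  p=lipc(20.5,a,16); d=(p[0]-O)*1e3; print(a,d@hx,d[2], lipc(20.5,a,31)[0])
rows([hp(-195,0,150,20),hp(-192,0,115,20),lipc(20.5,22,31),lipc(20.5,22,16)])
```

```text
15 -170.09195364378647 96.94641919776136 [0.4395147  0.02519109 0.09306413]
20 -167.5921949001572 96.27103176376998 [0.44239802 0.02495151 0.09114073]
25 -165.04308459979327 95.81608271286096 [0.44543743 0.02469895 0.08947681]
[[-0.0772,0.1083,-0.0553],[-0.037,-0.0057,0.0134]]
[[-0.0583,0.1297,0.0277],[-0.037,-0.0057,0.0134]]
[[-0.0673,0.1446,0.0932],[-0.0368,-0.0112,0.0141]]
[[-0.1046,0.141,0.091],[-0.0368,-0.0112,0.0141]]
```

Call:
{"op": "play_rows", "data": {
  "motion": [
    [[-0.04, 0.05, -0.05], [-0.018, -0.003, 0.007]],
    [[-0.077, 0.108, -0.055], [-0.037, -0.006, 0.013]],
    [[-0.077, 0.108, -0.055], [-0.037, -0.006, 0.013]],
    [[-0.077, 0.108, -0.055], [-0.037, -0.006, 0.013]],
    [[-0.077, 0.108, -0.055], [-0.037, -0.006, 0.013]]
  ]
}}

```text
t: 2.85
eef_pos: [0.4283, 0.0258, 0.1498]
tool_rot: [0.174, 0.039, 0.984, -0.009]
contact_force: [-1.2, -0.2, -0.0]
gripper_width: 0.001
```

Run:
```python
from h import *
where()
rows([hp(-195,0,150,20),hp(-192,0,115,20),lipc(20.5,20,31),lipc(20.5,20,16)])
```

```text
t 2.85 hood XYZ [-195.8   -0.4  149.8] rotdeg [  0.2 -20.   -0.2] F [-1.2 -0.2 -0. ] w 0.001
q [ 0.34  0.08 -0.66  2.4   0.5   0.39  0.75]
[[-0.002,0.0009,0.0001],[-0.0004,0.0001,0.0008]]
[[0.0209,0.0012,0.0849],[-0.0004,0.0001,0.0008]]
[[0.0171,0.0013,0.1497],[-0.0004,0.0001,0.0008]]
[[-0.0204,0.0012,0.1498],[-0.0004,0.0001,0.0008]]
```

Call:
{"op": "play_rows", "data": {
  "motion": [
    [[0.02, 0.001, 0.05], [0, 0, 0]],
    [[0.02, 0.001, 0.1], [0, 0, 0]],
    [[0.017, 0.001, 0.15], [0, 0, 0]],
    [[0.017, 0.001, 0.15], [0, 0, 0]]
  ]
}}

```text
t: 3.25
eef_pos: [0.4414, 0.0251, 0.0891]
tool_rot: [0.172, 0.037, 0.984, -0.009]
contact_force: [-0.4, 0.4, -0.4]
gripper_width: -0.0
```

Run:
```python
from h import *
from station import bot
where()
rows([lipc(20.5,20,31),lipc(20.5,20,16),lipc(23,20,16),lipc(27,20,16)])
rows([lipc(20.5,28,16),lipc(23,28,16),lipc(27,28,16)])
c=bot.read_camera("top");P=cloud(c);np.savez("pics/top2.npz",**c);cv2.imwrite("pics/top2.png",c["pixels"][:,:,::-1])
```

```text
t 3.25 hood XYZ [-1.827e+02  1.000e-01  8.910e+01] rotdeg [  0.3 -19.8  -0.4] F [-0.4  0.4 -0.4] w -0.0
q [ 0.21  0.25 -0.54  2.43  1.    0.31  0.26]
[[-0.004,-0.0003,-0.0039],[-0.0005,-0.0005,0.0012]]
[[-0.0415,-0.0006,-0.004],[-0.0005,-0.0005,0.0012]]
[[-0.0539,-0.0007,-0.0181],[-0.0005,-0.0005,0.0012]]
[[-0.0751,-0.001,-0.0393],[-0.0005,-0.0005,0.0012]]
[[-0.0506,-0.0006,0.0009],[-0.0005,-0.0227,0.0013]]
[[-0.063,-0.0008,-0.0131],[-0.0005,-0.0227,0.0013]]
[[-0.0842,-0.001,-0.0344],[-0.0005,-0.0227,0.0013]]
```

View pics/top2.png

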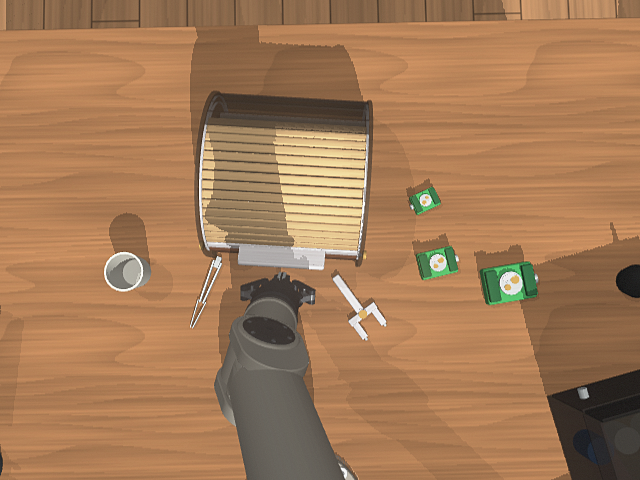

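The tool at (280,285) sits right in front of the lip at (280,257), with its tips below the lip. I now push it up slowly.

Call:
{"op": "play_rows", "data": {
  "motion": [
    [[-0.022, 0, -0.004], [0, 0, 0]],
    [[-0.04, -0.001, -0.004], [0, -0.004, 0]],
    [[-0.047, -0.001, -0.01], [0, -0.008, 0]],
    [[-0.054, -0.001, -0.018], [0, -0.01, 0]],
    [[-0.065, -0.001, -0.028], [0, -0.01, 0]],
    [[-0.077, -0.001, -0.039], [0, -0.01, 0]]
  ]
}}

```text
t: 3.9
eef_pos: [0.4617, 0.023, 0.1143]
tool_rot: [0.201, 0.036, 0.979, -0.011]
contact_force: [-9.5, 1.1, -0.5]
gripper_width: -0.0
```

Run:
```python
from h import *
from station import bot
where()
rows([lipc(27,22,16),lipc(35,20,16),lipc(45,20,16)])
c=bot.read_camera("wrist");cv2.imwrite("pics/wrist3.png",c["pixels"][:,:,::-1])
```

```text
t 3.9 hood XYZ [-162.3   -0.4  114.3] rotdeg [  0.4 -23.2  -0.5] F [-9.5  1.1 -0.5] w -0.0
q [ 0.24  0.21 -0.57  2.41  1.    0.31  0.27]
[[-0.0078,0.0009,0.0045],[-0.0007,0.0034,0.0015]]
[[-0.0544,0.0003,-0.032],[-0.0007,0.0089,0.0015]]
[[-0.1213,-0.0005,-0.0658],[-0.0007,0.0089,0.0015]]
```

View pics/wrist3.png

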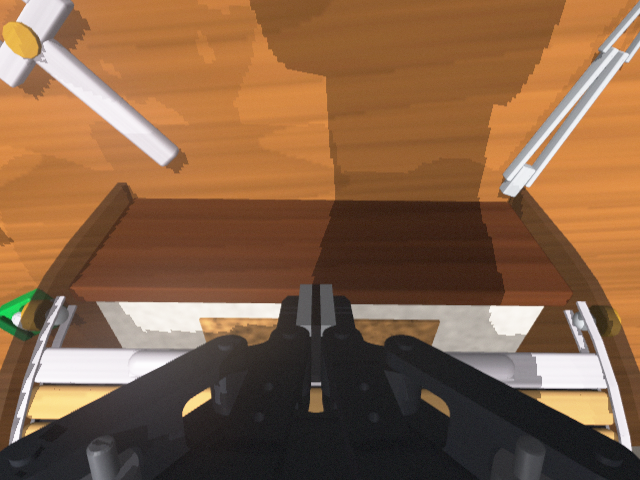

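Run:
```python
from h import *
rows([lipc(th,20,15) for th in (30,35,40,45,50,55,60,65)])
```

```text
[[-0.0239,0.0006,-0.0096],[-0.0008,0.009,0.0015]]
[[-0.0549,0.0003,-0.0307],[-0.0008,0.009,0.0015]]
[[-0.0877,-0.0001,-0.049],[-0.0008,0.009,0.0015]]
[[-0.1219,-0.0005,-0.0644],[-0.0008,0.009,0.0015]]
[[-0.1573,-0.0009,-0.0768],[-0.0008,0.009,0.0015]]
[[-0.1936,-0.0013,-0.086],[-0.0008,0.009,0.0015]]
[[-0.2307,-0.0017,-0.092],[-0.0008,0.009,0.0015]]
[[-0.2681,-0.0021,-0.0948],[-0.0008,0.009,0.0015]]
```

Call:
{"op": "play_rows", "data": {
  "motion": [
    [[-0.024, 0, -0.01], [0, 0.005, 0.001]],
    [[-0.055, 0, -0.031], [0, 0.009, 0.001]],
    [[-0.088, 0, -0.049], [0, 0.009, 0.001]],
    [[-0.122, 0, -0.064], [0, 0.009, 0.001]],
    [[-0.157, -0.001, -0.077], [0, 0.009, 0.001]],
    [[-0.194, -0.001, -0.086], [0, 0.009, 0.001]],
    [[-0.231, -0.002, -0.092], [0, 0.009, 0.001]],
    [[-0.268, -0.002, -0.095], [0, 0.009, 0.001]]
  ]
}}

```text
t: 4.75
eef_pos: [0.5442, 0.0164, 0.1931]
tool_rot: [0.172, 0.039, 0.984, -0.01]
contact_force: [-3.5, -0.8, 0.4]
gripper_width: 0.003
```

Run:
```python
from h import *
from station import bot
where()
rows([lipc(th,a,15) for th,a in ((70,20),(75,17),(80,14),(85,11),(90,8),(94,5),(98,3),(101,2))])
c=bot.read_camera("wrist");cv2.imwrite("pics/wrist4.png",c["pixels"][:,:,::-1])
```

```text
t 4.75 hood XYZ [-7.960e+01 -1.000e-01  1.931e+02] rotdeg [  0.4 -19.9  -0.2] F [-3.5 -0.8  0.4] w 0.003
q [ 0.46  0.23 -0.74  2.13  0.51  0.57  0.86]
[[-0.0399,0.0002,0.0013],[-0.0009,-0.0003,0.0006]]
[[-0.0742,0.0001,0.0009],[-0.001,0.008,0.0006]]
[[-0.1083,-0.0001,0.0035],[-0.001,0.0163,0.0006]]
[[-0.1419,-0.0002,0.0092],[-0.001,0.0247,0.0005]]
[[-0.1749,-0.0002,0.0178],[-0.001,0.033,0.0005]]
[[-0.2,-0.0003,0.0264],[-0.001,0.0413,0.0005]]
[[-0.2252,-0.0003,0.0376],[-0.001,0.0469,0.0005]]
[[-0.244,-0.0003,0.0477],[-0.001,0.0497,0.0005]]
```

View pics/wrist4.png

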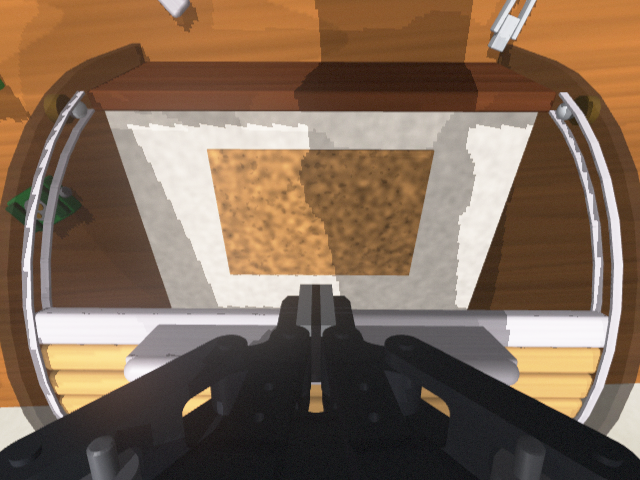

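The cover is about half up, with the cork pad in full view at (320,210). I keep pushing.

Call:
{"op": "play_rows", "data": {
  "motion": [
    [[-0.04, 0, 0], [0, 0, 0]],
    [[-0.074, 0, -0.003], [0, 0.008, 0]],
    [[-0.108, 0, -0.004], [0, 0.016, 0]],
    [[-0.142, 0, 0], [0, 0.025, 0]],
    [[-0.175, 0, 0.007], [0, 0.033, 0]],
    [[-0.2, 0, 0.015], [0, 0.041, 0]],
    [[-0.225, 0, 0.025], [0, 0.047, 0]],
    [[-0.244, 0, 0.035], [0, 0.05, 0]]
  ]
}}

```text
t: 5.6
eef_pos: [0.6432, 0.0092, 0.2156]
tool_rot: [0.017, 0.04, 0.999, -0.002]
contact_force: [-1.0, -0.2, -0.2]
gripper_width: 0.002
```

Run:
```python
from h import *
where()
rows([lipc(th,a,15,18) for th,a in ((101,2),(104,0),(106,0))])
```

```text
t 5.6 hood XYZ [ 19.8   0.9 215.6] rotdeg [ 0.2 -2.  -0.1] F [-1.  -0.2 -0.2] w 0.002
q [ 0.4   0.52 -0.73  1.64  0.4   1.1   1.06]
[[0.0033,-0.0022,0.0006],[-0.0005,-0.0001,0.0004]]
[[-0.0169,-0.0022,0.0049],[-0.0005,0.0054,0.0004]]
[[-0.0313,-0.0023,0.0092],[-0.0005,0.0054,0.0004]]
```

Call:
{"op": "play_rows", "data": {
  "motion": [
    [[-0.01, -0.002, 0.002], [0, 0.002, 0]],
    [[-0.017, -0.002, 0.005], [0, 0.005, 0]],
    [[-0.025, -0.002, 0.007], [0, 0.005, 0]],
    [[-0.031, -0.002, 0.007], [0, 0.005, 0]],
    [[-0.031, -0.002, 0.007], [0, 0.005, 0]]
  ]
}}

```text
t: 6.1
eef_pos: [0.6451, 0.0091, 0.2153]
tool_rot: [-0.009, 0.038, 0.999, -0.003]
contact_force: [-40.6, -3.3, 32.6]
gripper_width: 0.002
```

Run:
```python
from h import *
from station import bot
where()
for n in ["wrist","top","scene"]:
    c=bot.read_camera(n);cv2.imwrite(f"pics/{n}5.png",c["pixels"][:,:,::-1]);np.savez(f"pics/{n}5.npz",**c)
```

```text
t 6.1 hood XYZ [ 21.7   1.  215.3] rotdeg [ 0.4  1.1 -0.3] F [-40.6  -3.3  32.6] w 0.002
q [ 0.39  0.55 -0.72  1.59  0.39  1.16  1.07]
```

View pics/wrist5.png

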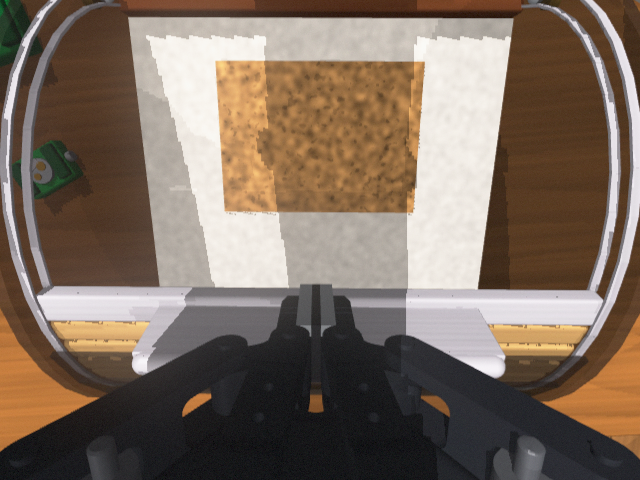

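View pics/scene5.png

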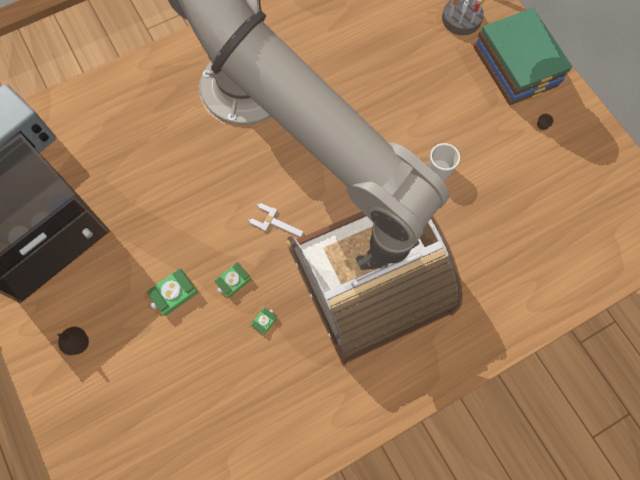

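```bash
cat >> h.py <<'E'
def down(p,ydeg): # tool down, tool y at world angle ydeg
    y=np.radians(ydeg); Y=np.array([np.cos(y),np.sin(y),0]);Z=np.array([0,0,-1.]);X=np.cross(Y,Z)
    return (np.array(p),Rn.from_matrix(np.stack([X,Y,Z],1)))
E
python3 - <<'E'
from h import *
rows([hp(5,0,225),hp(-20,0,300),down([.4625,-.27,.28],192.2)])
E
```

```text
[[0.042,-0.0023,-0.0236],[-0.0012,-0.0028,0.001]]
[[0.1079,-0.0033,-0.2099],[-0.0012,-0.0028,0.001]]
[[0.4043,-0.7318,-0.1491],[0.0018,-0.0031,-0.2961]]
```

Call:
{"op": "play_rows", "data": {
  "motion": [
    [[0.04, 0, -0.02], [0, 0, 0]],
    [[0.1, 0, -0.12], [0, 0, 0]],
    [[0.14, -0.08, -0.2], [0, 0, -0.02]],
    [[0.2, -0.2, -0.2], [0, 0, -0.04]],
    [[0.24, -0.3, -0.2], [0, 0, -0.06]],
    [[0.28, -0.4, -0.2], [0, 0, -0.085]],
    [[0.32, -0.5, -0.19], [0, 0, -0.11]],
    [[0.36, -0.6, -0.17], [0, 0, -0.13]]
  ],
  "fingers": 85
}}

```text
t: 7.05
eef_pos: [0.4842, -0.2183, 0.2892]
tool_rot: [-0.009, -0.364, 0.931, -0.0]
contact_force: [0.9, -0.5, 0.9]
gripper_width: 0.996
```

Run:
```python
from h import *
where()
rows([down([.4625,-.27,.25],192.2)])
```

```text
t 7.05 hood XYZ [-119.9 -239.   289.2] rotdeg [  0.    1.  -47.4] F [ 0.9 -0.5  0.9] w 0.996
q [ 1.04  0.31 -0.9   1.77  0.27  1.2   2.37]
[[0.1258,-0.0588,0.0996],[0.0022,-0.0018,-0.1654]]
```

Run:
```python
from h import *
rows([down([.4625,-.27,.25],12.2)])
```

```text
[[0.1258,-0.0588,0.0996],[-0.0021,-0.0026,0.3346]]
```

Call:
{"op": "play_rows", "data": {
  "motion": [
    [[0.03, -0.02, 0.02], [0, 0, 0.023]],
    [[0.06, -0.03, 0.04], [0, 0, 0.046]],
    [[0.09, -0.05, 0.06], [0, 0, 0.069]],
    [[0.12, -0.06, 0.08], [0, 0, 0.092]],
    [[0.126, -0.059, 0.1], [0, 0, 0.115]],
    [[0.126, -0.059, 0.1], [0, 0, 0.138]],
    [[0.126, -0.059, 0.1], [0, 0, 0.161]],
    [[0.126, -0.059, 0.1], [-0.001, -0.001, 0.184]]
  ]
}}

```text
t: 7.85
eef_pos: [0.4626, -0.2689, 0.2506]
tool_rot: [-0.005, 0.206, 0.978, -0.0]
contact_force: [-0.4, 0.3, -0.3]
gripper_width: 0.993
```

Run:
```python
from h import *
where()
rows([down([.4625,-.27,.25],12.2)])
```

```text
t 7.85 hood XYZ [-137.2 -291.2  250.6] rotdeg [ 0.   0.6 19.1] F [-0.4  0.3 -0.3] w 0.993
q [ 0.95  0.3  -0.65  1.83  0.2   1.09  1.38]
[[-0.0008,-0.0027,0.0016],[-0.0011,-0.0012,0.15]]
```

Call:
{"op": "play_rows", "data": {
  "motion": [
    [[0, 0, 0], [0, 0, 0.023]],
    [[0, 0, 0], [0, 0, 0.046]],
    [[0, 0, 0], [0, 0, 0.069]],
    [[0, 0, 0], [0, 0, 0.092]],
    [[0, 0, 0], [0, 0, 0.115]],
    [[0, -0.001, 0], [0, 0, 0.138]],
    [[0, -0.002, 0], [-0.001, -0.001, 0.15]],
    [[0, -0.002, 0], [-0.001, -0.001, 0.15]]
  ]
}}

```text
t: 8.65
eef_pos: [0.4623, -0.2688, 0.2514]
tool_rot: [-0.0, 0.628, 0.778, 0.001]
contact_force: [0.0, 0.5, -0.7]
gripper_width: 0.991
```

Run:
```python
from h import *
from station import bot
where()
c=bot.read_camera("wrist");cv2.imwrite("pics/wrist6.png",c["pixels"][:,:,::-1]);np.savez("pics/wrist6.npz",**c)
P=cloud(c); hsv=cv2.cvtColor(c["pixels"],cv2.COLOR_RGB2HSV)
m=((hsv[...,0]>45)&(hsv[...,0]<85)&(hsv[...,1]>100)).astype(np.uint8)
m=cv2.morphologyEx(m,cv2.MORPH_CLOSE,np.ones((15,15)))
k,l,s,_=cv2.connectedComponentsWithStats(m)
for i in range(1,k):
    if s[i,4]<500: continue
    Q=P[l==i]; Q=Q[Q[:,2]>.008]
    print(s[i],np.round(np.nanpercentile(Q[:,2],[5,50,95,99]),4),cv2.minAreaRect(Q[:,:2].astype(np.float32)*1000))
```

```text
t 8.65 hood XYZ [-137.5 -291.1  251.4] rotdeg [-0.1  0.  73. ] F [ 0.   0.5 -0.7] w 0.991
q [ 0.83  0.27 -0.49  1.84  0.14  1.07  0.49]
[ 292  167   50   67 2516] [0.0192 0.027  0.0297 0.0302] ((462.2538757324219, -265.8306884765625), (51.79674530029297, 69.0003433227539), 12.192818641662598)
[ 409  181   41   52 1460] [0.0127 0.0186 0.022  0.0226] ((583.5512084960938, -247.94601440429688), (38.33238220214844, 51.38691711425781), 23.15908432006836)
[ 226  264   63   87 3968] [0.0187 0.0334 0.039  0.0395] ((421.32171630859375, -399.89599609375), (68.44745635986328, 93.5337905883789), 8.429792404174805)
```

View pics/wrist6.png

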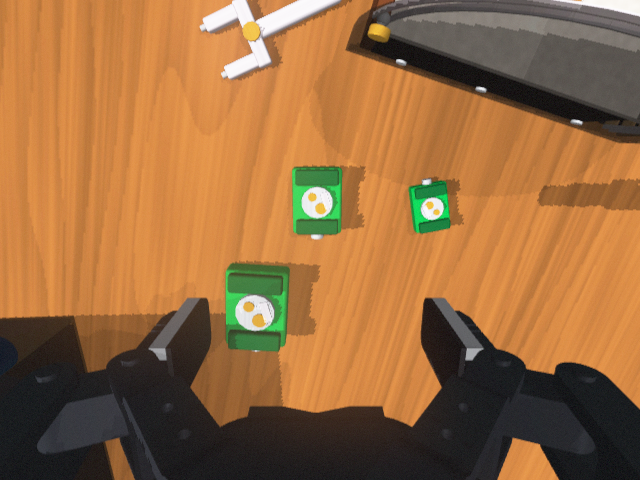

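The middle holder is at (317,202), measures 52×69 mm, and lines up with the jaws. I descend and grip it.

Run:
```python
from h import *
rows([down([.4624,-.2665,.06],12.2),down([.4624,-.2665,.003],12.2)])
```

```text
[[0.0053,0.0015,0.4783],[0.0,-0.0002,0.0005]]
[[0.0051,0.0015,0.6208],[0.0,-0.0002,0.0005]]
```

Call:
{"op": "play_rows", "data": {
  "motion": [
    [[0.005, 0.001, 0.12], [0, 0, 0]],
    [[0.005, 0.001, 0.24], [0, 0, 0]],
    [[0.005, 0.001, 0.36], [0, 0, 0]],
    [[0.005, 0.001, 0.478], [0, 0, 0]],
    [[0.005, 0.001, 0.55], [0, 0, 0]],
    [[0.005, 0.001, 0.6], [0, 0, 0]],
    [[0.005, 0.001, 0.62], [0, 0, 0]],
    [[0.005, 0.001, 0.62], [0, 0, 0]]
  ]
}}

```text
t: 9.5
eef_pos: [0.462, -0.2661, 0.0029]
tool_rot: [-0.001, 0.626, 0.78, 0.001]
contact_force: [0.5, -0.3, 0.2]
gripper_width: 0.999
```

Run:
```python
from h import *
where()
rows([down([.4624,-.2665,.003],12.2)])
```

```text
t 9.5 hood XYZ [-138.1 -288.5    2.9] rotdeg [-0.1  0.2 72.8] F [ 0.5 -0.3  0.2] w 0.999
q [ 0.7   0.61 -0.37  2.02  0.38  0.58  0.28]
[[-0.0011,0.0008,-0.0004],[-0.0001,-0.0004,0.0007]]
```

Call:
{"op": "play_rows", "data": {
  "motion": [
    [[0, 0, 0], [0, 0, 0]],
    [[0, 0, 0], [0, 0, 0]],
    [[0, 0, 0], [0, 0, 0]],
    [[0, 0, 0], [0, 0, 0]],
    [[0, 0, 0], [0, 0, 0]],
    [[0, 0, 0], [0, 0, 0]]
  ],
  "fingers": 40,
  "grip_force": 40
}}

```text
t: 10.1
eef_pos: [0.4629, -0.2666, 0.0044]
tool_rot: [0.0, 0.626, 0.78, 0.001]
contact_force: [-0.7, 1.2, 5.0]
gripper_width: 0.596
```

Call:
{"op": "play_rows", "data": {
  "motion": [
    [[0, 0, -0.03], [0, 0, 0]],
    [[0, 0, -0.1], [0, 0, 0]],
    [[0, 0, -0.2], [0, 0, 0]],
    [[0, 0, -0.3], [0, 0, 0]],
    [[0, 0, -0.4], [0, 0, 0]],
    [[0, 0, -0.5], [0, 0, 0]],
    [[0, 0, -0.6], [0, 0, 0]],
    [[0, 0, -0.7], [0, 0, 0]]
  ]
}}

```text
t: 10.9
eef_pos: [0.4622, -0.2664, 0.2875]
tool_rot: [0.001, 0.626, 0.78, 0.001]
contact_force: [0.9, -0.1, -0.8]
gripper_width: 0.595
```

Run:
```python
from h import *
from station import bot
where()
c=bot.read_camera("wrist");cv2.imwrite("pics/wrist7.png",c["pixels"][:,:,::-1])
for y in (85.25,12.2,30,60): rows([hp(-130,-100,300),(hp(-47,0,300)[0],down([0,0,0],y)[1])])
```

```text
t 10.9 hood XYZ [-137.9 -288.8  287.5] rotdeg [-0.1 -0.1 72.8] F [ 0.9 -0.1 -0.8] w 0.595
q [ 0.85  0.23 -0.51  1.8   0.12  1.14  0.51]
[[0.4493,0.1512,-0.0156],[0.0006,0.0019,-0.2021]]
[[0.6266,0.4235,-0.0142],[0.0006,0.0019,-0.2021]]
[[0.4493,0.1512,-0.0156],[0.0006,0.0019,-0.2021]]
[[0.6266,0.4235,-0.0142],[0.0015,0.0011,0.0008]]
[[0.4493,0.1512,-0.0156],[0.0006,0.0019,-0.2021]]
[[0.6266,0.4235,-0.0142],[0.0014,0.0014,-0.0486]]
[[0.4493,0.1512,-0.0156],[0.0006,0.0019,-0.2021]]
[[0.6266,0.4235,-0.0142],[0.001,0.0017,-0.132]]
```

View pics/wrist7.png

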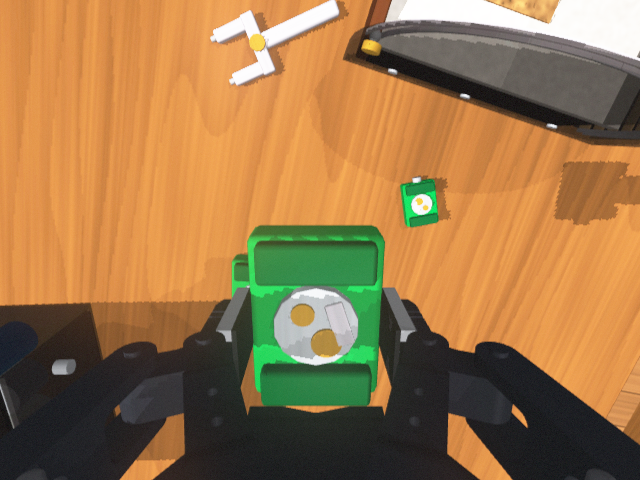

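The holder is held level at (316,320). I carry it over the hood, turning the camera side to the front.

Call:
{"op": "play_rows", "data": {
  "motion": [
    [[0.06, 0.05, 0], [0, 0, -0.022]],
    [[0.14, 0.1, 0], [0, 0, -0.045]],
    [[0.22, 0.15, -0.01], [0, 0, -0.067]],
    [[0.3, 0.2, -0.01], [0, 0, -0.09]],
    [[0.38, 0.26, -0.014], [0, 0, -0.112]],
    [[0.46, 0.31, -0.014], [0, 0, -0.135]],
    [[0.54, 0.37, -0.014], [0, 0, -0.157]],
    [[0.6, 0.41, -0.014], [0, 0.001, -0.18]]
  ]
}}

```text
t: 11.75
eef_pos: [0.5738, 0.0054, 0.3013]
tool_rot: [0.004, 0.106, 0.994, 0.0]
contact_force: [0.1, -0.6, -1.4]
gripper_width: 0.599
```

Run:
```python
from h import *
where()
rows([hp(-47,0,290),hp(-47,0,110),hp(-47,0,85),hp(-47,0,81)])
```

```text
t 11.75 hood XYZ [-49.1  -8.6 301.3] rotdeg [-0.1 -0.5  7.5] F [ 0.1 -0.6 -1.4] w 0.599
q [ 0.53  0.35 -0.82  1.68  0.27  1.22  1.  ]
[[-0.0022,0.022,0.0283],[0.0001,0.0013,-0.0208]]
[[0.0015,0.0214,0.4783],[0.0001,0.0013,-0.0208]]
[[0.002,0.0213,0.5408],[0.0001,0.0013,-0.0208]]
[[0.0021,0.0213,0.5508],[0.0001,0.0013,-0.0208]]
```

Call:
{"op": "play_rows", "data": {
  "motion": [
    [[-0.002, 0.021, 0.03], [0, 0.001, -0.02]],
    [[-0.002, 0.021, 0.13], [0, 0.001, -0.021]],
    [[0, 0.021, 0.23], [0, 0.001, -0.021]],
    [[0, 0.021, 0.33], [0, 0.001, -0.021]],
    [[0.001, 0.021, 0.43], [0, 0.001, -0.021]],
    [[0.002, 0.021, 0.5], [0, 0.001, -0.021]],
    [[0.002, 0.021, 0.54], [0, 0.001, -0.021]],
    [[0.002, 0.021, 0.54], [0, 0.001, -0.021]]
  ]
}}

```text
t: 12.55
eef_pos: [0.5754, 0.0133, 0.0841]
tool_rot: [-0.0, 0.041, 0.999, 0.0]
contact_force: [0.1, -0.1, -0.6]
gripper_width: 0.592
```

Run:
```python
from h import *
from station import bot
where()
rows([hp(-47,0,81)])
c=bot.read_camera("wrist");cv2.imwrite("pics/wrist8.png",c["pixels"][:,:,::-1])
c=bot.read_camera("scene");cv2.imwrite("pics/scene8.png",c["pixels"][:,:,::-1])
```

```text
t 12.55 hood XYZ [-48.2  -0.6  84.1] rotdeg [-0.   0.  -0.1] F [ 0.1 -0.1 -0.6] w 0.592
q [ 0.41  0.6  -0.72  1.88  0.52  0.85  0.92]
[[-0.0029,0.0014,0.0078],[0.0,-0.0001,0.0003]]
```

View pics/wrist8.png

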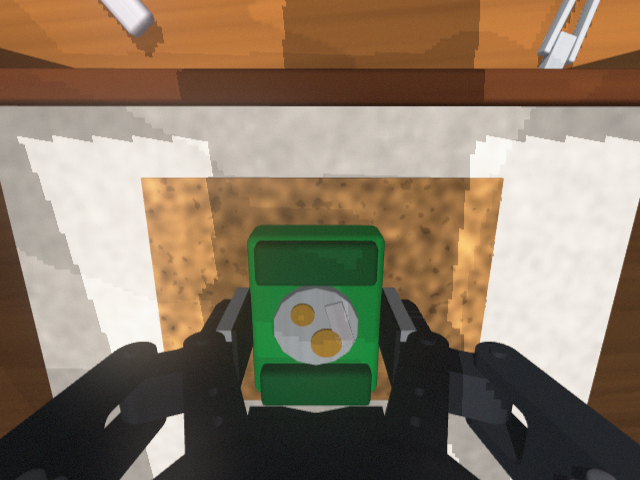

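Run:
```python
from h import *
def ray(c,u,v,z):
    f=240/np.tan(np.radians(c["fovy"])/2); d=c["pose"][:3,:3]@np.array([(u-c["cx"])/f,(v-c["cy"])/f,1]);o=c["pose"][:3,3]
    p=o+d*(z-o[2])/d[2]-O; return np.round([p@hx*1e3,p@hy*1e3],1)
c=load("wrist5")
for uv in ((217,61),(424,61),(224,211),(413,211)): print(uv,ray(c,*uv,.077))
```

```text
(217, 61) [-101.7  -72.2]
(424, 61) [-102.3   76.5]
(224, 211) [  7.9 -73.8]
(413, 211) [ 6.9 77. ]
```

The pad centre comes out at hood (-47, +2) mm and the holder is at (-48, -1). I lower it and release.

Call:
{"op": "play_rows", "data": {
  "motion": [
    [[-0.002, 0.002, 0.004], [0, 0, 0]],
    [[-0.002, 0.002, 0.008], [0, 0, 0]],
    [[-0.002, 0.002, 0.008], [0, 0, 0]],
    [[-0.002, 0.002, 0.008], [0, 0, 0]]
  ]
}}

```text
t: 13.05
eef_pos: [0.5786, 0.0146, 0.084]
tool_rot: [0.002, 0.041, 0.999, 0.0]
contact_force: [-0.2, -0.9, -0.7]
gripper_width: 0.598
```

Call:
{"op": "play_rows", "data": {
  "motion": [
    [[0, 0, 0], [0, 0, 0]],
    [[0, 0, 0], [0, 0, 0]],
    [[0, 0, 0], [0, 0, 0]],
    [[0, 0, 0], [0, 0, 0]],
    [[0, 0, 0], [0, 0, 0]]
  ],
  "fingers": 75
}}

```text
t: 13.55
eef_pos: [0.5786, 0.0146, 0.084]
tool_rot: [0.002, 0.041, 0.999, 0.0]
contact_force: [-0.6, -0.6, -0.4]
gripper_width: 0.875
```

Run:
```python
from h import *
from station import bot
where()
rows([hp(-47,0,300)])
c=bot.read_camera("wrist");cv2.imwrite("pics/wrist9.png",c["pixels"][:,:,::-1])
```

```text
t 13.55 hood XYZ [-45.1   1.   84. ] rotdeg [-0.1 -0.3 -0.1] F [-0.6 -0.6 -0.4] w 0.875
q [ 0.41  0.61 -0.72  1.88  0.52  0.85  0.91]
[[0.0023,-0.0019,-0.5401],[0.0002,0.0007,0.0002]]
```

View pics/wrist9.png

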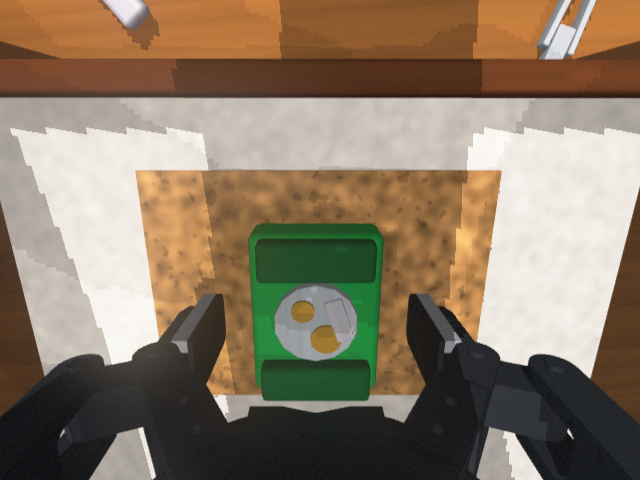

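Released and clear on the pad: the holder is at (316,315), flat and movement up. I retreat upward.

Call:
{"op": "play_rows", "data": {
  "motion": [
    [[0, 0, -0.05], [0, 0, 0]],
    [[0, 0, -0.15], [0, 0, 0]],
    [[0, 0, -0.27], [0, 0, 0]],
    [[0, 0, -0.39], [0, 0, 0]],
    [[0, 0, -0.51], [0, 0, 0]],
    [[0, 0, -0.54], [0, 0, 0]],
    [[0, 0, -0.54], [0, 0, 0]]
  ]
}}

```text
t: 14.3
eef_pos: [0.5787, 0.0148, 0.3023]
tool_rot: [0.005, 0.041, 0.999, 0.0]
contact_force: [0.7, 0.3, -0.6]
gripper_width: 0.879
```

```bash
cat >> h.py <<'E'
def clo(th,a=None,g=0,dr=0,rc=165,Y=0):
    if a is None: a=np.clip(90-th,-14,15)
    t=np.radians(th);A=np.radians(a)
    u=np.array([-np.cos(t),np.sin(t)]);tt=np.array([np.sin(t),np.cos(t)]);n=np.array([np.cos(A),np.sin(A)]);e=np.array([-n[1],n[0]])
    T=rc*u+(5+g)*tt+11*n+dr*e
    return hp(T[0],Y,T[1]+65,a)
E
python3 - <<'E'
from h import *
from station import bot
where()
rows([hp(20,0,310),clo(104,None,10,60),clo(104,None,10,0),clo(104,None,0,0)])
for n in ["wrist","top","scene"]:
    c=bot.read_camera(n);cv2.imwrite(f"pics/{n}10.png",c["pixels"][:,:,::-1]);np.savez(f"pics/{n}10.npz",**c)
c=load("wrist10");P=cloud(c);hsv=cv2.cvtColor(c["pixels"],cv2.COLOR_RGB2HSV)
m=((hsv[...,0]>45)&(hsv[...,0]<85)&(hsv[...,1]>100)).astype(np.uint8)
k,l,s,_=cv2.connectedComponentsWithStats(cv2.morphologyEx(m,cv2.MORPH_CLOSE,np.ones((15,15))))
for i in range(1,k):
    if s[i,4]<1500: continue
    Q=P[l==i];Q=Q[Q[:,2]>.085];q=(Q-O)*1e3
    print(s[i],np.percentile(Q[:,2],[5,50,95,99]),cv2.minAreaRect(np.stack([q@hx,q@hy],1).astype(np.float32)))
E
```

```text
t 14.3 hood XYZ [-45.    1.2 302.3] rotdeg [-0.1 -0.5 -0.1] F [ 0.7  0.3 -0.6] w 0.879
q [ 0.53  0.37 -0.85  1.67  0.29  1.23  1.1 ]
[[-0.1626,-0.0032,-0.0178],[0.0002,0.0014,0.0002]]
[[-0.311,-0.0035,0.066],[0.0001,0.0403,0.0002]]
[[-0.2734,-0.0036,0.2112],[0.0001,0.0403,0.0002]]
[[-0.2492,-0.0036,0.2049],[0.0001,0.0403,0.0002]]
[ 289  169   53   72 2610] [0.09614656 0.10191584 0.10655795 0.10712134] ((-46.831424713134766, 0.5212230682373047), (51.54102325439453, 68.9697036743164), 89.82553100585938)
```

View pics/wrist10.png

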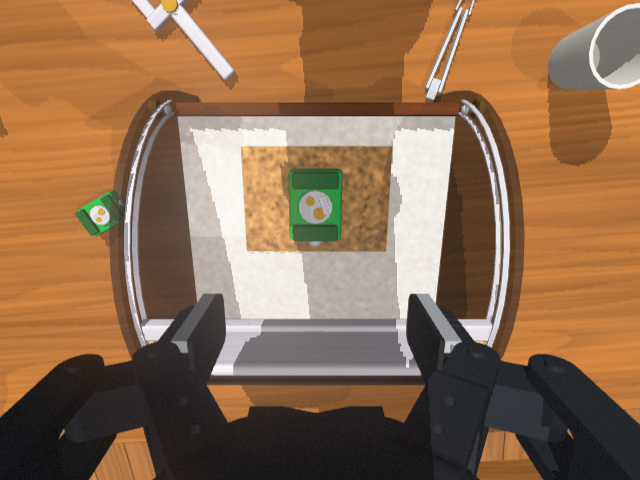

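Run:
```python
from h import *
for n in ("wrist10","scene10"):
    P=cloud(load(n)).reshape(-1,3);q=(P-O)*1e3;X=q@hx;Y=q@hy;Z=q[:,2]
    m=(X>0)&(X<90)&(abs(Y)<72)&(Z>195)&(Z<250)
    for lo in range(0,90,6):
        k=m&(X>=lo)&(X<lo+6)
        if k.sum()>5: print(n,lo+3,np.round(np.percentile(Z[k],[5,50,95]),1),k.sum())
```

```text
wrist10 21 [199.  203.1 206.4] 1542
wrist10 27 [205.3 209.3 216.7] 2630
wrist10 33 [216.8 227.4 236.1] 4717
wrist10 39 [235.8 237.2 238.2] 1669
wrist10 45 [235.5 236.5 236.6] 60
scene10 21 [200.6 203.7 206.2] 34
scene10 27 [203.  206.4 210.5] 134
scene10 33 [218.3 233.4 236.4] 48
scene10 39 [196.6 235.  239.9] 347
scene10 45 [196.2 201.8 238.6] 336
scene10 51 [195.3 197.6 201.4] 149
scene10 57 [195.8 200.  203.5] 119
scene10 63 [195.7 199.7 204.3] 217
scene10 69 [195.2 197.1 200.8] 149
scene10 75 [195.  196.1 198.9] 33
```

The lip's outer edge is at X≈40, Z≈237 mm, so the cover is at its stop. I go over it and down behind it with the fingers shut.

Call:
{"op": "play_rows", "data": {
  "motion": [
    [[-0.08, -0.003, -0.01], [0, 0.01, 0]],
    [[-0.18, -0.003, -0.01], [0, 0.025, 0]],
    [[-0.28, -0.003, 0.02], [0, 0.04, 0]],
    [[-0.311, -0.003, 0.066], [0, 0.04, 0]],
    [[-0.3, -0.003, 0.12], [0, 0.04, 0]],
    [[-0.285, -0.003, 0.17], [0, 0.04, 0]],
    [[-0.273, -0.003, 0.211], [0, 0.04, 0]],
    [[-0.273, -0.003, 0.211], [0, 0.04, 0]]
  ],
  "fingers": 0
}}

```text
t: 15.25
eef_pos: [0.6828, 0.0035, 0.2085]
tool_rot: [-0.129, 0.04, 0.991, 0.005]
contact_force: [0.6, -0.3, -0.9]
gripper_width: -0.003
```

Run:
```python
from h import *
where()
rows([clo(t) for t in (104,100,95,90,85,80,75,70)])
```

```text
t 15.25 hood XYZ [ 59.6  -1.5 208.5] rotdeg [ 0.1 14.8 -0.1] F [ 0.6 -0.3 -0.9] w -0.003
q [ 0.34  0.77 -0.74  1.29  0.39  1.5   1.11]
[[0.0182,0.0037,-0.0282],[-0.0003,-0.0022,0.0004]]
[[0.0471,0.0037,-0.0296],[-0.0003,-0.0133,0.0004]]
[[0.0833,0.0038,-0.0285],[-0.0003,-0.0272,0.0004]]
[[0.1192,0.0039,-0.0242],[-0.0003,-0.0411,0.0004]]
[[0.1546,0.004,-0.0168],[-0.0002,-0.055,0.0004]]
[[0.1892,0.0041,-0.0064],[-0.0002,-0.0689,0.0004]]
[[0.2228,0.0042,0.007],[-0.0002,-0.0828,0.0004]]
[[0.2538,0.0043,0.0253],[-0.0002,-0.0828,0.0004]]
```

Call:
{"op": "play_rows", "data": {
  "motion": [
    [[0.018, 0.003, -0.02], [0, -0.002, 0]],
    [[0.047, 0.004, -0.025], [0, -0.013, 0]],
    [[0.083, 0.004, -0.025], [0, -0.027, 0]],
    [[0.119, 0.004, -0.022], [0, -0.041, 0]],
    [[0.155, 0.004, -0.016], [0, -0.055, 0]],
    [[0.189, 0.004, -0.005], [0, -0.069, 0]],
    [[0.223, 0.004, 0.008], [0, -0.083, 0]],
    [[0.254, 0.004, 0.026], [0, -0.083, 0]]
  ]
}}

```text
t: 16.05
eef_pos: [0.582, 0.0137, 0.2268]
tool_rot: [0.135, 0.039, 0.99, -0.007]
contact_force: [6.0, 0.5, -1.5]
gripper_width: 0.003
```

Run:
```python
from h import *
from station import bot
where()
rows([clo(t) for t in (70,66,61,56,51,46,41,37)])
c=bot.read_camera("wrist");cv2.imwrite("pics/wrist11.png",c["pixels"][:,:,::-1])
```

```text
t 16.05 hood XYZ [-41.6   0.3 226.8] rotdeg [  0.1 -15.5  -0.3] F [ 6.   0.5 -1.5] w 0.003
q [ 0.55  0.31 -0.85  1.95  0.46  0.77  0.95]
[[0.0002,-0.0009,0.0055],[-0.0003,0.0015,0.0008]]
[[0.0289,-0.0007,0.0079],[-0.0003,0.0015,0.0008]]
[[0.0644,-0.0005,0.0137],[-0.0003,0.0015,0.0008]]
[[0.0993,-0.0004,0.0225],[-0.0003,0.0015,0.0008]]
[[0.1333,-0.0002,0.0344],[-0.0003,0.0015,0.0008]]
[[0.1662,0.0,0.0492],[-0.0003,0.0015,0.0008]]
[[0.1976,0.0002,0.0667],[-0.0003,0.0015,0.0008]]
[[0.2215,0.0003,0.0827],[-0.0003,0.0015,0.0008]]
```

View pics/wrist11.png

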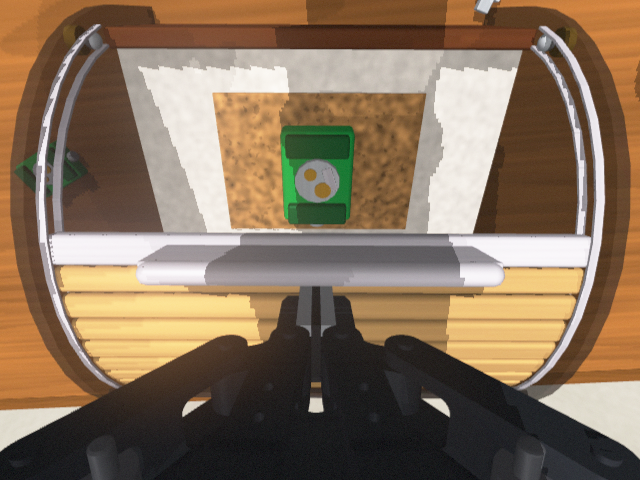

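The fingers at (315,300) are pushing the lip's back side and the holder is undisturbed. I continue.

Call:
{"op": "play_rows", "data": {
  "motion": [
    [[0.008, 0, 0.005], [0, 0, 0]],
    [[0.03, 0, 0.008], [0, 0, 0]],
    [[0.064, 0, 0.014], [0, 0.001, 0]],
    [[0.099, 0, 0.022], [0, 0.001, 0]],
    [[0.133, 0, 0.034], [0, 0.001, 0]],
    [[0.166, 0, 0.049], [0, 0.001, 0]],
    [[0.198, 0, 0.067], [0, 0.001, 0]],
    [[0.221, 0, 0.083], [0, 0.001, 0]]
  ]
}}

```text
t: 16.9
eef_pos: [0.5047, 0.0204, 0.1711]
tool_rot: [0.131, 0.039, 0.991, -0.007]
contact_force: [0.5, 1.4, 4.2]
gripper_width: -0.001
```

Run:
```python
from h import *
from station import bot
where()
rows([clo(t,a) for t,a in ((37,15),(34,14),(31,12),(28,10),(25,10),(23,10),(21,10),(19.5,10))])
c=bot.read_camera("wrist");cv2.imwrite("pics/wrist12.png",c["pixels"][:,:,::-1])
```

```text
t 16.9 hood XYZ [-119.2    0.7  171.1] rotdeg [  0.1 -15.   -0.3] F [0.5 1.4 4.2] w -0.001
q [ 0.55  0.25 -0.85  2.16  0.49  0.62  0.86]
[[-0.0026,-0.0017,0.0005],[-0.0003,0.0001,0.0009]]
[[0.0145,-0.0016,0.0142],[-0.0003,0.0029,0.0008]]
[[0.0309,-0.0015,0.0292],[-0.0003,0.0084,0.0008]]
[[0.0466,-0.0014,0.0451],[-0.0003,0.014,0.0008]]
[[0.0614,-0.0013,0.0609],[-0.0003,0.014,0.0008]]
[[0.0708,-0.0012,0.0718],[-0.0003,0.014,0.0008]]
[[0.0798,-0.0011,0.083],[-0.0003,0.014,0.0008]]
[[0.0863,-0.0011,0.0916],[-0.0003,0.014,0.0008]]
```

View pics/wrist12.png

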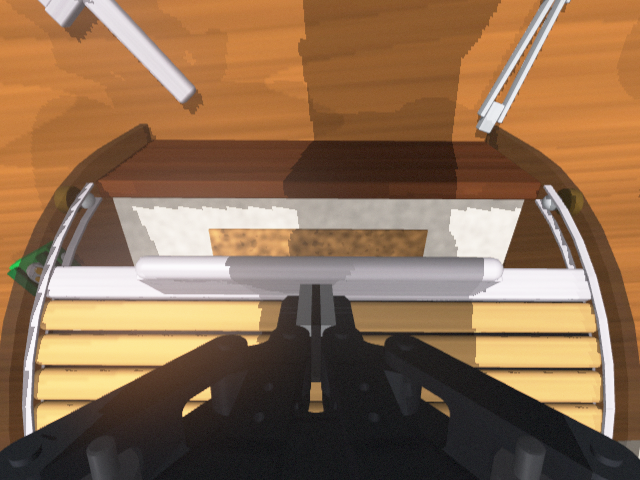

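Run:
```python
from h import *
rows([clo(t,15,rc=168) for t in (34,31,28.5,26,24,22,20.5,19)])
```

```text
[[0.0135,-0.0006,0.0052],[-0.0004,-0.0004,0.0009]]
[[0.0301,-0.0004,0.0196],[-0.0004,-0.0004,0.0009]]
[[0.0433,-0.0003,0.0323],[-0.0004,-0.0004,0.0009]]
[[0.056,-0.0002,0.0455],[-0.0004,-0.0004,0.0009]]
[[0.0658,-0.0001,0.0565],[-0.0004,-0.0004,0.0009]]
[[0.0751,-0.0001,0.0678],[-0.0004,-0.0004,0.0009]]
[[0.0818,-0.0,0.0765],[-0.0004,-0.0004,0.0009]]
[[0.0883,0.0001,0.0853],[-0.0004,-0.0004,0.0009]]
```

Call:
{"op": "play_rows", "data": {
  "motion": [
    [[0.014, 0, 0.005], [0, 0, 0]],
    [[0.03, 0, 0.02], [0, 0, 0]],
    [[0.043, 0, 0.032], [0, 0, 0]],
    [[0.056, 0, 0.045], [0, 0, 0]],
    [[0.066, 0, 0.056], [0, 0, 0]],
    [[0.075, 0, 0.068], [0, 0, 0]],
    [[0.082, 0, 0.076], [0, 0, 0]],
    [[0.088, 0, 0.085], [0, 0, 0]]
  ]
}}

```text
t: 17.75
eef_pos: [0.4769, 0.022, 0.1269]
tool_rot: [0.129, 0.038, 0.991, -0.007]
contact_force: [-0.1, 1.2, 2.9]
gripper_width: 0.002
```

Run:
```python
from h import *
where()
rows([clo(t,15,rc=168) for t in (19,18.5,18,17.5,17,16.5,16,15.5,15,14.5,14,13.5,13)])
```

```text
t 17.75 hood XYZ [-147.    -0.   126.9] rotdeg [  0.2 -14.8  -0.3] F [-0.1  1.2  2.9] w 0.002
q [ 0.47  0.28 -0.79  2.26  0.61  0.52  0.71]
[[-0.0013,0.0001,-0.0006],[-0.0004,-0.0005,0.0009]]
[[0.0008,0.0001,0.0024],[-0.0004,-0.0005,0.0009]]
[[0.0029,0.0001,0.0054],[-0.0004,-0.0005,0.0009]]
[[0.005,0.0001,0.0085],[-0.0004,-0.0005,0.0009]]
[[0.007,0.0002,0.0115],[-0.0004,-0.0005,0.0009]]
[[0.0091,0.0002,0.0146],[-0.0004,-0.0005,0.0009]]
[[0.011,0.0002,0.0177],[-0.0004,-0.0005,0.0009]]
[[0.013,0.0002,0.0208],[-0.0004,-0.0005,0.0009]]
[[0.0149,0.0002,0.0239],[-0.0004,-0.0005,0.0009]]
[[0.0168,0.0002,0.027],[-0.0004,-0.0005,0.0009]]
[[0.0187,0.0003,0.0302],[-0.0004,-0.0005,0.0009]]
[[0.0206,0.0003,0.0333],[-0.0004,-0.0005,0.0009]]
[[0.0224,0.0003,0.0365],[-0.0004,-0.0005,0.0009]]
```

Now I press past the catches slowly, about 1 mm per row.

Call:
{"op": "play_rows", "data": {
  "motion": [
    [[0.001, 0, 0.002], [0, 0, 0]],
    [[0.002, 0, 0.004], [0, 0, 0]],
    [[0.003, 0, 0.006], [0, 0, 0]],
    [[0.004, 0, 0.008], [0, 0, 0]],
    [[0.005, 0, 0.01], [0, 0, 0]],
    [[0.007, 0, 0.012], [0, 0, 0]],
    [[0.008, 0, 0.014], [0, 0, 0]],
    [[0.009, 0, 0.015], [0, 0, 0]]
  ]
}}

```text
t: 18.55
eef_pos: [0.4758, 0.022, 0.1212]
tool_rot: [0.13, 0.038, 0.991, -0.007]
contact_force: [-3.2, -0.3, 13.3]
gripper_width: 0.002
```

Run:
```python
from h import *
where()
rows([clo(t,15,rc=168) for t in (16.5,16,15.5,15,14.5,14,13.5,13,12)])
```

```text
t 18.55 hood XYZ [-148.1   -0.2  121.2] rotdeg [  0.2 -14.9  -0.3] F [-3.2 -0.3 13.3] w 0.002
q [ 0.46  0.29 -0.77  2.27  0.64  0.5   0.69]
[[0.0027,0.0006,0.0014],[-0.0005,-0.0002,0.0009]]
[[0.0047,0.0006,0.0045],[-0.0005,-0.0002,0.0009]]
[[0.0067,0.0006,0.0076],[-0.0005,-0.0002,0.0009]]
[[0.0086,0.0006,0.0107],[-0.0005,-0.0002,0.0009]]
[[0.0105,0.0007,0.0138],[-0.0005,-0.0002,0.0009]]
[[0.0124,0.0007,0.017],[-0.0005,-0.0002,0.0009]]
[[0.0143,0.0007,0.0201],[-0.0005,-0.0002,0.0009]]
[[0.0161,0.0007,0.0233],[-0.0005,-0.0002,0.0009]]
[[0.0197,0.0008,0.0297],[-0.0005,-0.0002,0.0009]]
```

Call:
{"op": "play_rows", "data": {
  "motion": [
    [[0.003, 0, 0.002], [0, 0, 0]],
    [[0.004, 0, 0.004], [0, 0, 0]],
    [[0.006, 0, 0.006], [0, 0, 0]],
    [[0.007, 0, 0.008], [0, 0, 0]],
    [[0.008, 0, 0.01], [0, 0, 0]],
    [[0.009, 0, 0.012], [0, 0, 0]],
    [[0.01, 0, 0.014], [0, 0, 0]],
    [[0.011, 0, 0.016], [0, 0, 0]]
  ]
}}

```text
t: 19.35
eef_pos: [0.4736, 0.0221, 0.1142]
tool_rot: [0.13, 0.039, 0.991, -0.008]
contact_force: [-1.3, 0.8, 4.9]
gripper_width: -0.003
```

Run:
```python
from h import *
where()
rows([clo(t,15,rc=168) for t in (15,14.5,14,13.5,13,12)])
```

```text
t 19.35 hood XYZ [-150.4   -0.3  114.2] rotdeg [  0.2 -15.   -0.3] F [-1.3  0.8  4.9] w -0.003
q [ 0.44  0.29 -0.76  2.28  0.67  0.49  0.65]
[[-0.0013,0.0007,-0.0047],[-0.0006,-0.0001,0.0009]]
[[0.0006,0.0007,-0.0015],[-0.0006,-0.0001,0.0009]]
[[0.0025,0.0007,0.0016],[-0.0006,-0.0001,0.0009]]
[[0.0043,0.0007,0.0048],[-0.0006,-0.0001,0.0009]]
[[0.0062,0.0008,0.008],[-0.0006,-0.0001,0.0009]]
[[0.0097,0.0008,0.0144],[-0.0006,-0.0001,0.0009]]
```

Call:
{"op": "play_rows", "data": {
  "motion": [
    [[0.001, 0, 0.001], [0, 0, 0]],
    [[0.002, 0, 0.002], [0, 0, 0]],
    [[0.002, 0, 0.003], [0, 0, 0]],
    [[0.003, 0, 0.005], [0, 0, 0]],
    [[0.003, 0, 0.006], [0, 0, 0]],
    [[0.003, 0, 0.006], [0, 0, 0]]
  ]
}}

```text
t: 19.95
eef_pos: [0.4728, 0.0221, 0.1114]
tool_rot: [0.13, 0.039, 0.991, -0.008]
contact_force: [-0.3, 1.8, 2.0]
gripper_width: -0.003
```

Run:
```python
from h import *
where()
```

```text
t 19.95 hood XYZ [-151.2   -0.4  111.4] rotdeg [  0.3 -14.9  -0.3] F [-0.3  1.8  2. ] w -0.003
q [ 0.43  0.3  -0.75  2.28  0.68  0.48  0.64]
```

Call:
{"op": "play_rows", "data": {
  "motion": [
    [[0.001, 0, 0.002], [0, 0, 0]],
    [[0.001, 0, 0.004], [0, 0, 0]],
    [[0.002, 0, 0.005], [0, 0, 0]],
    [[0.003, 0, 0.006], [0, 0, 0]],
    [[0.003, 0, 0.006], [0, 0, 0]]
  ]
}}

```text
t: 20.45
eef_pos: [0.473, 0.0221, 0.1105]
tool_rot: [0.131, 0.038, 0.991, -0.009]
contact_force: [-13.7, -0.8, 32.1]
gripper_width: 0.003
```

Run:
```python
from h import *
from station import bot
where()
c=bot.read_camera("wrist");cv2.imwrite("pics/wrist13.png",c["pixels"][:,:,::-1])
```

```text
t 20.45 hood XYZ [-151.    -0.3  110.5] rotdeg [  0.4 -15.1  -0.3] F [-13.7  -0.8  32.1] w 0.003
q [ 0.43  0.3  -0.75  2.28  0.69  0.48  0.63]
```

View pics/wrist13.png

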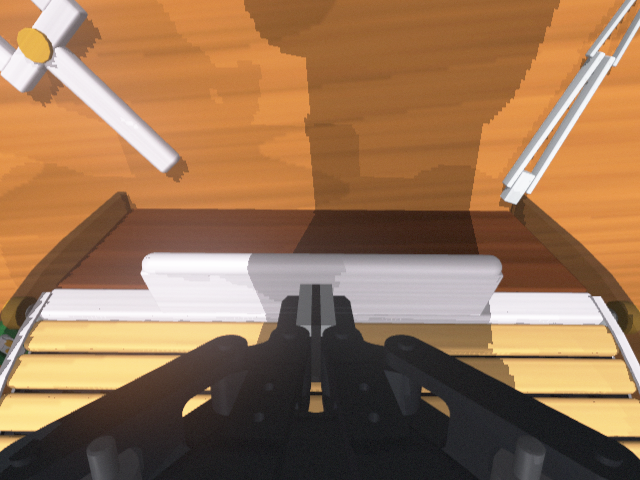

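The force rose to 32 N with no further travel, so the rail is hard on the sill. I retreat straight back along the tool and check.

Call:
{"op": "play_rows", "data": {
  "motion": [
    [[0, 0, -0.02], [0, 0, 0]],
    [[0, 0, -0.06], [0, 0, 0]],
    [[0, 0, -0.15], [0, 0, 0]],
    [[0, 0, -0.25], [0, 0, 0]],
    [[0, 0, -0.35], [0, 0, 0]],
    [[0, 0, -0.4], [0, 0, 0]],
    [[0, 0, -0.4], [0, 0, 0]]
  ]
}}

```text
t: 21.2
eef_pos: [0.4324, 0.026, 0.2676]
tool_rot: [0.134, 0.039, 0.99, -0.01]
contact_force: [-0.0, -0.5, -0.6]
gripper_width: -0.001
```

Run:
```python
from h import *
from station import bot
where()
for n in ["wrist","top","scene"]:
    c=bot.read_camera(n);cv2.imwrite(f"pics/{n}14.png",c["pixels"][:,:,::-1]);np.savez(f"pics/{n}14.npz",**c)
for n in ("top0","scene0","wrist14"):
    P=cloud(load(n)).reshape(-1,3);q=(P-O)*1e3;X=q@hx;Y=q@hy;Z=q[:,2]
    m=(abs(Y)<70)&(X>-166)&(X<-146)&(Z>95)&(Z<140)
    A=np.polyfit(X[m],Z[m],1) if m.sum()>20 else None
    print(n,m.sum(),A,np.degrees(np.arctan(-A[0])), np.median(Z[m&(abs(X+156)<3)]))
```

```text
t 21.2 hood XYZ [-1.917e+02  2.000e-01  2.676e+02] rotdeg [  0.5 -15.4  -0.2] F [-0.  -0.5 -0.6] w -0.001
q [ 0.76 -0.1  -0.94  2.18 -0.    0.76  1.3 ]
top0 937 [-0.244671  92.4444033] 13.748516585140885 131.18778071620207
scene0 547 [-0.30469899 83.99575264] 16.945925946698317 131.86670773249043
wrist14 2904 [-0.25092351 69.87906357] 14.086033202875898 109.02596172488165
```

View pics/wrist14.png

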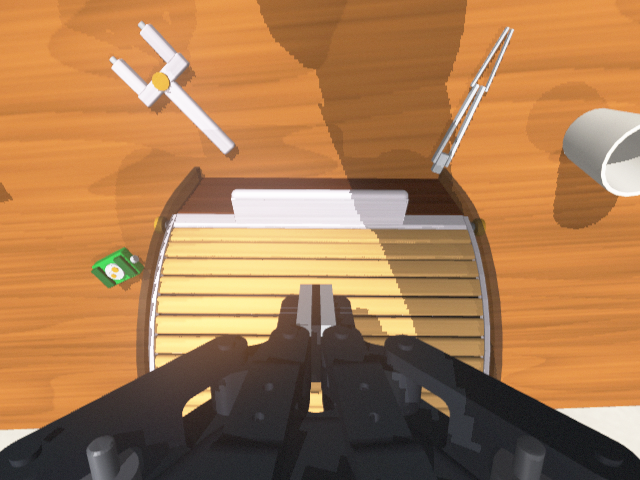

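View pics/top14.png

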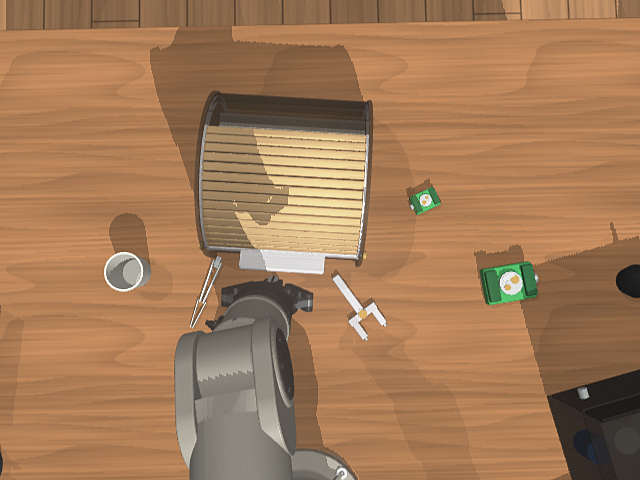

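The lip plate now measures 14.1° with its top at 109.0 mm, against 109.0 mm expected when closed. The cup at (126,271), tweezers and wrench are at the same pixels as at the start. I hand in.

Run:
```python
from station import bot
print(bot.hand_in())
```

```text
the job is handed in; nothing more can be done
None
```

The job is done and handed in at about 21 s of the 72 s allowed. I rolled the cover up to its stop and set the middle-sized green holder on the cork pad. Then I rolled the cover down and pressed it past its catches at roughly 1 mm per 0.1 s row.

**Last checks:**
- **Cover:** at the end the push force rose to about 32 N with no further travel, so the rail was hard on the sill. The lip plate measured 14.1° with its top at 109.0 mm, against 14° and 109.0 mm for fully closed.
- **Holder:** before I closed the cover it stood flat, movement up. It was within about 2 mm of the pad's centre as measured from the wrist camera. I saw it again, undisturbed, while the cover was coming down, but not after it closed.
- **Cup, tweezers and wrench:** they look to be at the same places in the top picture as at the start.
- **Robot:** it was clear of everything when I handed in.

**What failed or disagreed:**
- A first approach to the lip at 35° tilt was out of reach and pushed the tool sideways without touching anything. I used 20–23° instead.
- The cameras disagreed by up to about 4 mm on positions.
- Just before release the tool stayed about 3 mm above the height I commanded, so the holder may have dropped 2–3 mm onto the pad. It landed flat.
- The push reached about 52 N when the cover met its open stop, well under the 120 N wrist limit.

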